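# Load a tube into the drill jig to its depth ring

### The job

Get the blue tube ready for drilling: lay it in the drill jig's two yellow vees with its white-ringed end towards the bore and let go of it, then slide it into the bore until the bore's mouth stands on the white ring. Finally swing the red-knobbed cam lever all the way down to clamp the tube, and leave the other things on the bench where they are.

Things in the scene. Friction and masses are not known exactly. Their poses are not given: they have to be found in the camera images.
- tube_center (a point): Centre of the loose blue steel tube: 34 mm outside diameter, 200 mm long, about 0.42 kg, lying on its side (its centre is 17 mm above what it rests on). x axis: along the tube, towards the end that carries the white ring. The leading rim is chamfered 2 mm.
- tube_ring (a point): Point on the tube's axis in the middle of its painted white ring. The ring is 8 mm wide and flush with the tube; its middle is 60 mm from the ringed end (40 mm from the tube's centre, along +x of the tube). Same axes as tube_center.
- bore_mouth (a point): Middle of the round mouth of the drill jig's bore, on its axis, 65.8 mm above the bench. x axis: level, along the bore, the way the tube is pushed in; z up. Bore 37 mm in diameter, right through the jig's light metal body (80 mm wide, 78 mm long from the mouth along +x, top 118 mm above the bench). The jig is bolted down; its grey base plate is 110 mm wide, 12 mm high and ends 158 mm before the mouth.
- front_vee (a point): Where the axis of a tube lying in the front vee passes: 17 mm before the mouth, 65 mm above the bench (0.8 mm below the bore's axis). Same axes as bore_mouth. An upright yellow 90 degree vee, 10 mm thick along x, 45 mm wide, reaching up to 6 mm below this point; a tube in both vees goes straight into the bore.
- rear_vee (a point): The same for the rear vee, 132 mm before the mouth. Between and behind the vees is only the base plate, 53 mm below a lying tube's axis.
- cam_pivot (a point): Pivot of the cam lever, on top of the jig body, 40 mm past the mouth (+x), 34 mm above the bore's axis, 100 mm above the bench. Same axes as bore_mouth; the lever turns about this x axis.
- lever_knob (a point): Centre of the red ball knob (26 mm diameter) at the end of the cam lever, 108 mm from the pivot. The lever is a straight steel bar 12 mm thick. Fully down it is level and points along +y of the jig; raised, it stands up in the plane across the bore.
- cam_lever (a joint): Angle of the cam lever above level, rad: 0 = fully down, tube clamped (it stops there); it stands raised at 1.1 to 1.35 at the start (stop at 1.4), with the cam clear of the tube. It has light friction (about 2 N at the knob) and stays where it is left; below about 0.6 rad the cam begins to bear on a tube beneath it and the push needed at the knob grows, to some 10 to 15 N near the bottom.
- spray_can: Bystander: upright spray can, 64 mm diameter, 190 mm high; origin at its foot.
- offcut: Bystander: copper-coloured pipe offcut, 27 mm diameter, 150 mm long, lying; origin beneath its middle.
- weld_magnet: Bystander: flat red and steel welding magnet, 92 x 92 x 18 mm; origin under its middle.
- hammer: Bystander: hammer lying on the bench; origin beneath it.
- wire_brush: Bystander: brush lying on the bench; origin beneath it.
- tape_measure: Bystander: yellow tape measure, 75 x 72 x 38 mm; origin under its middle.
Mind the look-alikes: they are no part of the job. Several things look just like the part that bears tube_center: the one meant starts farthest from the robot's base.

How it is judged:
By the outcome, as a careful person would: the job done as asked, in the order asked, and still so for the second after the job is handed in, with the robot touching nothing.
It also fails if it takes over 64 s, if anything falls off the work surface, if the arm or the gripper's body presses on something with over 40 N, if the wrist force passes 120 N, or if a joint passes its speed limit or range.

### The arm

A 6-joint arm with a two-finger parallel gripper is mounted at the origin on the work surface. World frame = base frame: x ahead of the robot, y to its left, z up, the work surface at z = 0. Lengths are in m, angles in rad, forces in N, time in s.
With the tool pointing down it reaches from about 0.275 to 0.75 m from the base axis. Payload 10.2 kg.
Tool frame: the origin (TCP) lies on the centre line of the jaws, within the pads' length; the fingertips stand 25 mm ahead of it and the grasp point (between the pads) lies 6 mm ahead of it; z points along the fingers, y is the line along which they close (so a half turn about z gives the same grasp; the last joint's range is limited). The gripper opens to 85 mm and grips with 20 to 120 N. Pads are 22 mm wide; open, the fingers measure 114 mm over their backs; the gripper's body (76 mm by 85 mm) begins 54 mm behind the grasp point. The pads swing forward as they close: fully open they stand 13 mm farther back than shut.
Start: joints at [-1.471, 0.313, 1.498, -0, 1.331, -0.223], TCP at [0.167, -0.498, 0.234] pointing down, gripper open.
Joint ranges: [-2.94, 2.94], [-0.97, 2.17], [0.19, 2.56], [-1.23, 4.37], [0.02, 3.11], [-2.88, 2.88]. Speed limits (rad/s): [2.39, 2.39, 3.01, 3.14, 3.14, 3.14].

### API

Orientations are given as a 3x3 rotation matrix whose columns are the frame's x, y, z axes.
In Python, from cell import r gives the robot as it stands.
- The arm moves only by the shell command python3 -m creep 'ROWS' [FORCE]. ROWS is JSON, a list that holds one entry, the list of rows, each a list of 7 numbers: the shift along the tool's x, y, z each as a share of 80 mm, from -1 to 1, then the turn, a rotation vector about the tool's x, y, z each as a share of 0.5 rad, from -1 to 1, then the gripper command: -1 is shut, 1 is fully open, values between are in proportion. In form: [[[x, y, z, ax, ay, az, hand], ...]]. A call has 1 to 12 rows; each row shifts and turns the commanded pose from where the row before left it, along the tool's axes as they then stand; what a row does not reach is not made up. A row lasts 1/8 s, in which the tool goes at most 62.5 mm and 10.7 degrees, less where a joint would pass 70% of its speed; a pose out of reach is approached as far as the arm can. A call with a number of a shift or a turn outside -1 to 1 is refused whole. A call with a gripper value outside its range is refused whole. The fingers move at their own pace and stop on an object; FORCE is the grip in N (left out, the last holds). Time passes only in rows, so rows that do not move let the fingers close. It gives the time, the measured TCP pose, the force, the opening and the grip force at its end, in the units of the state.
- r.get_state(): the state, without advancing time (a new reading comes with each control period).
- r.snapshot(name): name is "scene" or "top"; returns (picture, depth): 384x512x3 uint8, red, green, blue; 384x512 float32, m along the optical axis (not along the pixel's ray), 0 where there is no reading.
- r.camera_params(name): a dict with "fx", "fy", "cx", "cy" (pixels), "eye" and "attitude" of the camera in the world. Camera axes: x right, y up, looking along -z (the intrinsics and any distortion apply to the point x, -y, -z); pixel columns grow to the right and rows downward; lengths in m; the calibration is good to about 2 mm. A picture is of the moment at which its call begins. camera_params takes no time and is no camera call.
- r.job_done(): hands the job in; it is judged then, once.
Trained networks look in the newest picture that a camera, given by its name, has taken for a name from the list of things; names that differ only in an ending like _2 or _b are one class to them, and where a whole thing is asked for, a point or a joint stands for the part that bears it (a point fixed in the world has none). Each returns a list of dicts, best first, with "score" (0 to 1); they miss things now and then, are a little off and sometimes report something else, mostly with a low value. They report only what shows in the picture. A call takes as long as a camera call. They do not tell look-alikes from the thing itself.
- r.search_frame(target, camera): "location" ([row, column] in pixels, amid what is visible of it).
The state is a dict: "clock": time; "joint_pos": joint angles; "joint_velocities": joint speeds; "joint_efforts": joint torques, N m; "tool_pos": TCP position; "ee_rot": TCP orientation; "wrist_force": force on the tool from outside, world axes, zero at the start; "wrist_torque": the same for the moment, N m; "gripper_width": finger opening in m; "finger_force": force on a finger pad.
Only numpy, scipy, OpenCV 4.12 (cv2) and the standard library are available. Lean on these libraries where they do the work, as an engineer would, in place of code of your own. Each camera call takes 0.05 s, during which the arm holds its last target. There are 200 camera calls.

## Working session

There is one attempt and no reset: what is moved stays moved. The work goes in short steps, Python scripts to look and compute and a shell command to move; the robot and the scene stay as the last step left them, time stands still between calls to the robot, and variables do not carry over. Pictures are saved under pics/ and viewed, at most 10 in all, crops included, and the job is handed in when it is done.

```bash
mkdir -p pics; cat > h.py <<'E'
import numpy as np, cv2
from cell import r
def snap(n):
    p,d=r.snapshot(n); c=r.camera_params(n); return p,d,c
def pts(d,c):
    v,u=np.mgrid[:d.shape[0],:d.shape[1]]
    P=np.stack([(u-c['cx'])/c['fx']*d,-(v-c['cy'])/c['fy']*d,-d],-1)
    return P@np.array(c['attitude']).T+np.array(c['eye'])
def save(n,p,crop=None,s=1):
    if crop: a,b,e,f=crop; p=p[a:b,e:f]
    p=cv2.resize(p,None,fx=s,fy=s,interpolation=cv2.INTER_CUBIC)
    cv2.imwrite('pics/'+n+'.png',p[:,:,::-1])
E
python3 - <<'E'
from h import *
for n in('scene','top'):
    p,d,c=snap(n); save(n+'0',p,s=1.5); np.savez(n+'0.npz',p=p,d=d,P=pts(d,c)); print(n,c)
    for t in('tube_center','lever_knob','cam_lever'):
        print(t,[(np.round(x['location']),round(x['score'],2)) for x in r.search_frame(t,n)])
print(r.get_state())
E
```

```text
scene {'fx': 482.87566835869507, 'fy': 482.87566835869507, 'cx': 256.9971740317502, 'cy': 202.69930240702104, 'eye': array([1.71874806, 0.4171065 , 1.15648016]), 'attitude': array([[-0.39657897, -0.58985608,  0.70341661],
       [ 0.91798519, -0.259256  ,  0.30014916],
       [ 0.00532017,  0.76475887,  0.64429462]])}
tube_center [(array([202., 216.]), 0.73), (array([173., 222.]), 0.72)]
lever_knob [(array([208., 340.]), 0.57)]
cam_lever [(array([234., 323.]), 0.62), (array([200., 337.]), 0.61)]
top {'fx': 378.628065308178, 'fy': 378.628065308178, 'cx': 253.8037281290049, 'cy': 185.97817636265106, 'eye': array([ 0.40564549, -0.07162057,  1.0958278 ]), 'attitude': array([[ 0.01590833,  0.9864648 , -0.16319967],
       [-0.99970664,  0.01867374,  0.01542479],
       [ 0.01826356,  0.16290641,  0.98647248]])}
tube_center [(array([199., 307.]), 0.84), (array([267., 336.]), 0.7)]
lever_knob [(array([190., 140.]), 0.71)]
cam_lever [(array([191., 139.]), 0.62)]
{'clock': 0.4, 'joint_pos': array([-1.47141249e+00,  3.12997807e-01,  1.49780928e+00,  2.37656903e-05,
        1.33100581e+00, -2.23363091e-01]), 'joint_velocities': array([-4.83557323e-04, -1.71807757e-04, -1.66015358e-03, -2.40810004e-04,
        3.01838453e-03, -1.89137480e-05]), 'joint_efforts': array([-1.25676368e-03, -4.11816931e+01, -2.59662223e+01, -2.06427790e-04,
        1.25625444e-03, -1.02214113e-05]), 'tool_pos': array([ 0.16652498, -0.49785608,  0.23400293]), 'ee_rot': array([[ 9.48369538e-01,  3.17167494e-01,  1.11945544e-06],
       [ 3.17167486e-01, -9.48369515e-01,  2.21444267e-04],
       [ 7.12965809e-05, -2.09655943e-04, -9.99999975e-01]]), 'wrist_force': array([ 0.13726776, -0.34940997, -1.11611104]), 'wrist_torque': array([-0.03335885, -0.00473153,  0.04212074]), 'finger_force': 0.0, 'gripper_width': 0.08527824352419251}
```

View pics/top0.png

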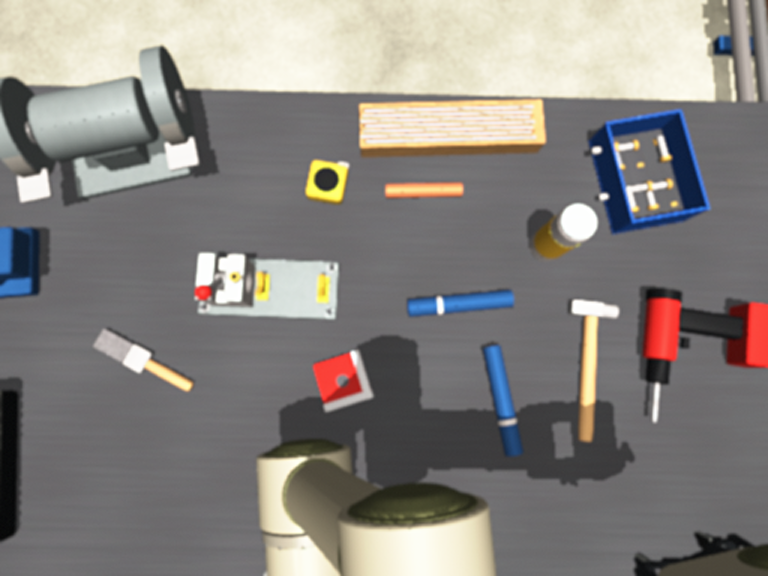

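View pics/scene0.png

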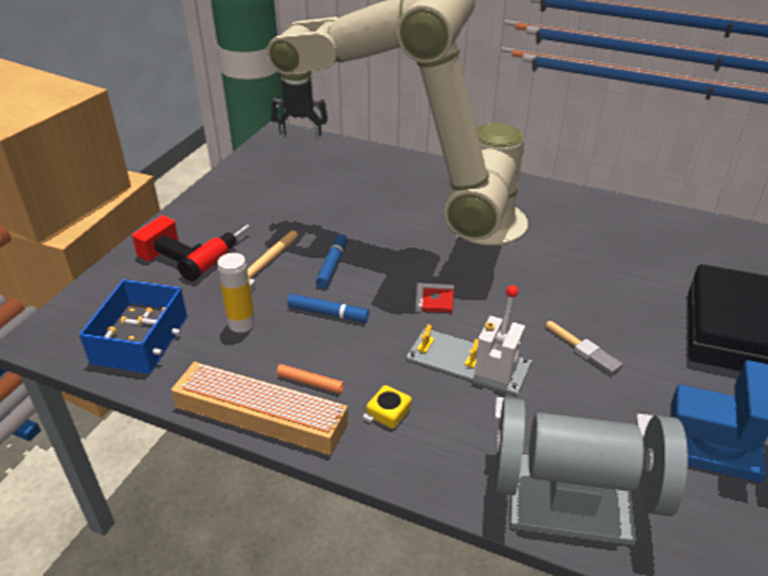

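Top picture: two blue tubes are candidates, at (201,307) and (267,336), in full-picture pixels. Both have a white ring. The upper one at (201,307) lies farther from the base. The orange offcut at (126,283) is the wrong colour. The jig is at (190,180) with its bore facing left (+y), and the red knob is at (195,136).

```bash
python3 - <<'E'
from h import *
z=np.load('top0.npz'); p,d,P=z['p'],z['d'],z['P']; hsv=cv2.cvtColor(p,cv2.COLOR_RGB2HSV)
save('crop1',p,(150,320,120,370),3)
H,S,V=[hsv[...,i].astype(int) for i in range(3)]
blue=((H>100)&(H<118)&(S>120)&(V>50)).astype(np.uint8)
n,l,st,ce=cv2.connectedComponentsWithStats(blue)
def line(X):
    c=X.mean(0); w=np.linalg.svd(X-c)[2][0]; t=(X-c)@w; return c,w,t.min(),t.max()
for i in range(1,n):
    if st[i,4]>150: 
        X=P[(l==i)&(d>0)]; print(st[i],X.mean(0).round(4))
# tube region by height
reg=np.zeros(d.shape,bool); reg[190:213,265:348]=1
m=reg&(P[...,2]>.012)&(P[...,2]<.05); X=P[m]; c,w,a,b=line(X[:,:2]); print('tube mid',c+w*(a+b)/2,'dir',w,'len',b-a,'maxz',np.percentile(X[:,2],95), 'centroid',c)
t=(X[:,:2]-c)@w
mm=m&(S<90)&(V>120); print('ring',P[mm].mean(0),mm.sum())
# jig
for nm,(a,b,e,f),mask in [('vees',(175,205,165,225),(H>20)&(H<32)&(S>150)),('knob',(185,205,125,145),((H<6)|(H>174))&(S>170))]:
    R=np.zeros(d.shape,np.uint8); R[a:b,e:f]=mask[a:b,e:f]
    n,l,st,ce=cv2.connectedComponentsWithStats(R)
    for i in range(1,n):
        if st[i,4]>8: X=P[(l==i)&(d>0)]; print(nm,st[i],X.mean(0).round(4),X.min(0).round(4),X.max(0).round(4))
R=np.zeros(d.shape,bool); R[165:215,125:230]=1
B=P[R&(P[...,2]>.006)&(P[...,2]<.018)]; print('plate',cv2.minAreaRect(B[:,:2].astype(np.float32)),np.median(B[:,2]))
B=P[R&(P[...,2]>.112)&(P[...,2]<.122)]; print('top',cv2.minAreaRect(B[:,:2].astype(np.float32)),len(B),np.median(B[:,2]))
z=np.load('scene0.npz'); p,d,P=z['p'],z['d'],z['P'];hsv=cv2.cvtColor(p,cv2.COLOR_RGB2HSV);H,S,V=[hsv[...,i].astype(int) for i in range(3)]
R=np.zeros(d.shape,bool);R[185:205,330:352]=1
X=P[R&((H<6)|(H>174))&(S>170)&(d>0)];print('knob scene',X.mean(0),X.min(0),X.max(0))
R=np.zeros(d.shape,bool);R[210:255,270:325]=1
X=P[R&(H>20)&(H<32)&(S>150)&(d>0)];print('vee scene',X[X[:,1]<X[:,1].mean()].mean(0),X[X[:,1]>X[:,1].mean()].mean(0))
R=np.zeros(d.shape,bool);R[190:220,185:250]=1
m=R&(P[...,2]>.012)&(P[...,2]<.05)&(S>100)&(H>95)&(H<120);X=P[m];c,w,a,b=line(X[:,:2]); print('tube scene mid',c+w*(a+b)/2,w,b-a)
E
```

```text
[ 393   73   80   83 2753] [ 0.8016 -0.6023  0.0581]
[  0 152  25  46 844] [0.5909 0.5775 0.068 ]
[296 194  46  15 511] [ 0.5434 -0.2723  0.0315]
[272 198  19  13 209] [ 0.5313 -0.1661  0.0316]
[322 230  22  49 565] [ 0.3931 -0.3093  0.0317]
[333 283  15  21 228] [ 0.2889 -0.3302  0.0315]
tube mid [ 0.54070517 -0.23860758] dir [-0.11385941  0.99349687] len 0.19940378434682227 maxz 0.037173553053506524 centroid [ 0.54067873 -0.23837692]
ring [ 0.53540184 -0.19975623  0.03168296] 58
vees [171 182   8  17 106] [0.5644 0.1348 0.0335] [0.5446 0.1277 0.0152] [0.5888 0.1447 0.0636]
vees [213 183   6  17  81] [0.5627 0.0206 0.0386] [0.5417 0.0142 0.0147] [0.5852 0.0277 0.0609]
knob [130 191  11   9  74] [0.5267 0.1927 0.2107] [0.5166 0.1835 0.2026] [0.5357 0.2047 0.216 ]
plate ((0.5665556788444519, 0.1254793107509613), (0.12924571335315704, 0.2874329388141632), 3.4950144290924072) 0.013031681335398781
top ((0.5678755044937134, 0.19363196194171906), (0.07864296436309814, 0.08001430332660675), 89.34765625) 513 0.11865302876372474
knob scene [0.53600721 0.19777902 0.20715772] [0.52451744 0.18804699 0.19516486] [0.54574372 0.20713846 0.21374519]
vee scene [0.57026066 0.02616849 0.02897291] [0.57782657 0.13915533 0.03132012]
tube scene mid [ 0.55208478 -0.23792504] [-0.11193435  0.9937156 ] 0.19869931705177246
```

View pics/crop1.png

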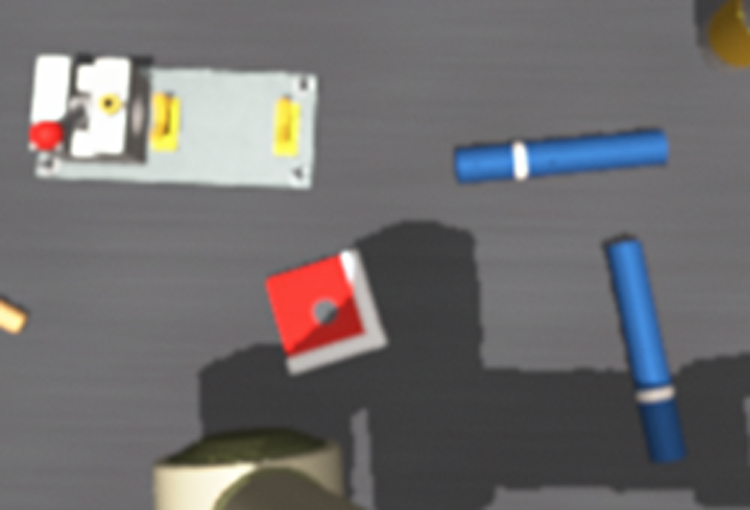

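The crop confirms the choice: the tube at (201,307) has its ring at the left end, towards the jig, and is farther off than the one at (267,336). Next I refine the tube axis with a cylinder fit and get the jig yaw from both clouds.

```bash
cat > fit.py <<'E'
from h import *
from scipy.optimize import least_squares
def cyl(X,yaw0,c0,z0=.017,R=.017,free=True):
    # horizontal cylinder: heading from +y axis, dir=(-sin,cos)
    def res(q):
        n=np.array([np.cos(q[0]),np.sin(q[0])]); return np.hypot((X[:,:2]-c0)@n-q[1],X[:,2]-q[2])-R
    s=least_squares(res,[yaw0,0,z0],loss='soft_l1',f_scale=.001); return s.x,np.std(res(s.x))
E
python3 - <<'E'
from fit import *
A=[]
for n,reg in(('top',(188,215,262,350)),('scene',(190,220,185,250))):
    z=np.load(n+'0.npz');d,P,p=z['d'],z['P'],z['p'];a,b,e,f=reg
    Q=P[a:b,e:f].reshape(-1,3);Q=Q[(Q[:,2]>.008)&(Q[:,2]<.045)&(np.abs(Q[:,0]-.545)<.05)&(np.abs(Q[:,1]+.24)<.12)]
    q,s=cyl(Q,.11,np.array([.545,-.24]));print(n,q,s,len(Q)); A.append(Q)
    w=np.array([-np.sin(q[0]),np.cos(q[0])]);t=(Q[:,:2]-[.545,-.24])@w;print(' along',t.min(),t.max(),np.percentile(t,[.5,99.5]))
q,s=cyl(np.vstack(A),.11,np.array([.545,-.24]));print('both',q,s)
for n in('top','scene'):
    z=np.load(n+'0.npz');P=z['P'].reshape(-1,3)
    B=P[(P[:,2]>.007)&(P[:,2]<.018)&(np.abs(P[:,0]-.565)<.09)&(P[:,1]>-.05)&(P[:,1]<.11)]
    L=[]
    for y in np.arange(-.005,.1,.008):
        x=B[np.abs(B[:,1]-y)<.004,0]
        if len(x)>8: L.append((y,np.percentile(x,2),np.percentile(x,98)))
    L=np.array(L);print(n,'plate lo',np.polyfit(L[:,0],L[:,1],1),'hi',np.polyfit(L[:,0],L[:,2],1),'miny',np.percentile(B[:,1],1),np.median(B[:,2]))
    T=P[(P[:,2]>.105)&(P[:,2]<.125)&(np.abs(P[:,0]-.565)<.06)&(P[:,1]>.1)&(P[:,1]<.28)]
    print(' body top',cv2.minAreaRect(T[:,:2].astype(np.float32)),T.min(0),T.max(0))
    V=P[(P[:,2]>.03)&(P[:,2]<.075)&(np.abs(P[:,0]-.57)<.05)&(P[:,1]>-.02)&(P[:,1]<.148)]
    for lo,hi in((-.02,.06),(.1,.148)):
        W=V[(V[:,1]>lo)&(V[:,1]<hi)];
        if len(W): 
            print(' vee y',np.percentile(W[:,1],[5,50,95]),'x',np.percentile(W[:,0],[1,50,99]),len(W))
    K=P[(P[:,2]>.19)&(P[:,2]<.24)&(np.abs(P[:,0]-.54)<.03)&(np.abs(P[:,1]-.2)<.03)]
    s=least_squares(lambda c:np.linalg.norm(K-c,axis=1)-.013,[.53,.2,.203],loss='soft_l1',f_scale=.001);print(' knob',s.x,len(K))
E
```

```text
top [ 0.1108726  -0.00248693  0.01818848] 0.0017663760425859197 830
 along -0.0978161627654393 0.10152096135890881 [-0.0967189  0.1010678]
scene [ 0.10477648 -0.00144588  0.01680458] 0.0032989085220137375 487
 along -0.1031557242903128 0.10077792623966648 [-0.09804714  0.100233  ]
both [ 0.10884039 -0.00226604  0.01793218] 0.0025057330942726466
top plate lo [0.01720452 0.51104695] hi [0.01749195 0.61692153] miny -0.0016756851990838019 0.013079403280400359
 body top ((0.5676085352897644, 0.19376766681671143), (0.07872430980205536, 0.08070589601993561), 89.04529571533203) [0.52677017 0.15398171 0.10503622] [0.60771346 0.23378462 0.12492237]
 vee y [0.01843613 0.02277061 0.02712472] x [0.54181936 0.56370864 0.58687009] 64
 vee y [0.13333805 0.13713431 0.14316772] x [0.54489857 0.5672818  0.58750465] 72
 knob [0.52928554 0.19636873 0.20186907] 98
scene plate lo [-0.16328123  0.52728212] hi [0.01970322 0.62081862] miny -0.0016037428026490497 0.011917794772738244
 body top ((0.5691819190979004, 0.19363249838352203), (0.07845371961593628, 0.09182155877351761), 88.36971282958984) [0.52292262 0.15333381 0.10504378] [0.61467384 0.2328919  0.12496861]
 vee y [0.01897177 0.02314368 0.02809695] x [0.54689823 0.56188596 0.58971382] 46
 vee y [0.13288259 0.13764792 0.14297457] x [0.54853756 0.56687009 0.59073851] 40
 knob [0.53097083 0.19535858 0.20054372] 57
```

```bash
python3 -m creep '[[[0,0,0,0,0,-0.34,1],[0,0,0,0,0,-0.34,1],[0,0,0,0,0,-0.34,1],[0,0,0,0,0,-0.34,1],[0,0,0,0,0,-0.34,1],[0,0,0,0,0,-0.34,1],[0,0,0,0,0,-0.34,1],[0,0,0,0,0,-0.34,1],[0,0,0,0,0,0,1]]]'
cat >> h.py <<'E'
def need(x,y,z,ang=None):
    s=r.get_state(); R=np.array(s['ee_rot']); e=R.T@(np.array([x,y,z])-s['tool_pos'])
    print('clock',s['clock'],'pos',s['tool_pos'].round(4),'x-angle',np.arctan2(R[1,0],R[0,0]).round(4),'tilt',R[:2,2].round(4),'width',round(s['gripper_width'],4),'F',s['wrist_force'].round(1),'q',s['joint_pos'].round(2))
    print('shift shares',(e/.08).round(3),'turn share z',None if ang is None else round(-(ang-np.arctan2(R[1,0],R[0,0]))/.5,3))
E
python3 -c "
from h import *
need(.5425,-.2393,.14,1.6798)"
```

```text
clock: 1.52
tool_pos: [0.1665, -0.4979, 0.2341]
ee_rot: [[-0.11, 0.994, -0.0], [0.994, 0.11, 0.0], [0.0, -0.0, -1.0]]
wrist_force: [0.2, -0.3, -0.4]
gripper_width: 0.0851
finger_force: 0.0
clock 1.525 pos [ 0.1665 -0.4979  0.2341] x-angle 1.6813 tilt [-0.      0.0001] width 0.0851 F [ 0.2 -0.3 -0.4] q [-1.47  0.31  1.5  -0.    1.33 -1.58]
shift shares [2.694 5.027 1.176] turn share z 0.003
```

```bash
python3 -m creep '[[[0.27,0.5,0,0,0,0,1],[0.27,0.5,0,0,0,0,1],[0.27,0.5,0,0,0,0,1],[0.27,0.5,0,0,0,0,1],[0.27,0.5,0,0,0,0,1],[0.27,0.5,0,0,0,0,1],[0.27,0.5,0.23,0,0,0,1],[0.27,0.5,0.23,0,0,0,1],[0.27,0.5,0.23,0,0,0,1],[0.26,0.53,0.23,0,0,0,1],[0,0,0.23,0,0,0,1],[0,0,0,0,0,0,1]]]'
python3 -c "
from h import *
need(.5425,-.2393,.028,1.6798)"
```

```text
clock: 3.02
tool_pos: [0.542, -0.2384, 0.1408]
ee_rot: [[-0.109, 0.994, -0.002], [0.994, 0.109, 0.002], [0.002, -0.002, -1.0]]
wrist_force: [0.6, 0.3, 0.2]
gripper_width: 0.0855
finger_force: 0.0
clock 3.025 pos [ 0.542  -0.2384  0.1408] x-angle 1.6804 tilt [-0.0025  0.0016] width 0.0855 F [0.6 0.3 0.2] q [-0.61  0.54  1.41 -0.    1.19 -0.72]
shift shares [-0.014  0.009  1.41 ] turn share z 0.001
```

```bash
python3 -m creep '[[[0,0,0.3,0,0,0,1],[0,0,0.3,0,0,0,1],[0,0,0.3,0,0,0,1],[0,0,0.25,0,0,0,1],[0,0,0.15,0,0,0,1],[0,0,0.1,0,0,0,1],[0,0,0,0,0,0,1],[0,0,0,0,0,0,-1],[0,0,0,0,0,0,-1],[0,0,0,0,0,0,-1],[0,0,0,0,0,0,-1],[0,0,0,0,0,0,-1]]]' 60
python3 -m creep '[[[0,0,0,0,0,0,-1],[0,0,0,0,0,0,-1],[0,0,0,0,0,0,-1],[0,0,0,0,0,0,-1]]]'
python3 -c "
from h import *
need(.5425,-.2393,.028,1.6798)"
```

```text
clock: 4.53
tool_pos: [0.5463, -0.2416, 0.0364]
ee_rot: [[-0.112, 0.994, 0.011], [0.994, 0.112, -0.008], [-0.009, 0.01, -1.0]]
wrist_force: [-0.3, 1.9, 37.7]
gripper_width: 0.0002
finger_force: 19.0
clock: 5.03
tool_pos: [0.5463, -0.2416, 0.0364]
ee_rot: [[-0.112, 0.994, 0.011], [0.994, 0.112, -0.008], [-0.009, 0.01, -1.0]]
wrist_force: [-0.3, 1.1, 37.5]
gripper_width: 0.0001
finger_force: 18.7
clock 5.025 pos [ 0.5463 -0.2416  0.0364] x-angle 1.6828 tilt [ 0.0113 -0.0077] width 0.0001 F [-0.3  1.1 37.5] q [-0.61  0.68  1.49  0.    0.96 -0.72]
shift shares [ 0.035 -0.045  0.104] turn share z 0.006
```

```bash
python3 -m creep '[[[0,0,-0.2,0,0,0,-1],[0,0,-0.4,0,0,0,0],[0,0,-0.6,0,0,0,1],[0,0,-0.6,0,0,0,1],[0,0,0,0,0,0,1]]]'
python3 - <<'E'
from h import *
p,d,c=snap('scene'); save('s1',p,(150,280,160,360),3); np.savez('scene1.npz',p=p,d=d,P=pts(d,c))
p,d,c=snap('top'); save('t1',p,s=1.5); np.savez('top1.npz',p=p,d=d,P=pts(d,c))
need(.5425,-.2393,.028,1.6798)
E
```

```text
clock: 5.65
tool_pos: [0.5435, -0.2398, 0.178]
ee_rot: [[-0.112, 0.994, 0.006], [0.994, 0.112, -0.004], [-0.005, 0.005, -1.0]]
wrist_force: [-0.6, -0.5, -1.0]
gripper_width: 0.0722
finger_force: 0.0
clock 5.75 pos [ 0.5421 -0.2389  0.1738] x-angle 1.6828 tilt [-0.0004  0.0003] width 0.0845 F [-0.1  0.9 -0.7] q [-0.61  0.51  1.37  0.    1.26 -0.72]
shift shares [-0.006  0.005  1.822] turn share z 0.006
```

View pics/s1.png

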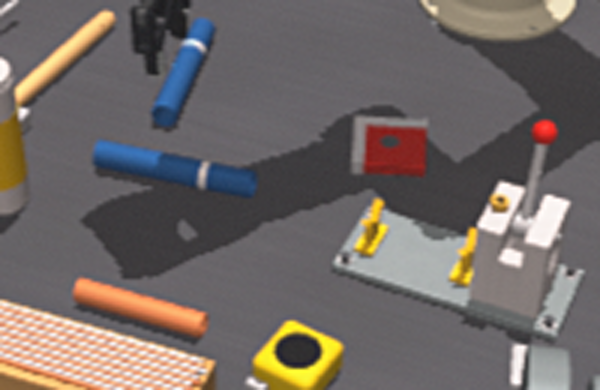

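Scene crop: the tube still lies on the bench around crop (175,168). The gripper is up and empty, so I check where the tube is now.

```bash
python3 - <<'E'
from fit import *
for k in '01':
  for n in('top','scene'):
    z=np.load(n+k+'.npz');d,P,p=z['d'],z['P'],z['p'];hsv=cv2.cvtColor(p,cv2.COLOR_RGB2HSV)
    m=(P[...,2]>.006)&(P[...,2]<.045)&(np.abs(P[...,0]-.545)<.07)&(np.abs(P[...,1]+.24)<.14)&(hsv[...,0]>95)&(hsv[...,0]<120)&(hsv[...,1]>110)
    Q=P[m]; q,s=cyl(Q,.11,np.array([.545,-.24])); w=np.array([-np.sin(q[0]),np.cos(q[0])]);t=(Q[:,:2]-[.545,-.24])@w
    print(k,n,q,s,len(Q),t.min(),t.max(),'x',Q[:,0].min(),Q[:,0].max())
s=np.load('scene1.npz');c=r.camera_params('scene')
for X in([.542,-.239,.15],[.5425,-.239,.034]):
    v=np.array(c['attitude']).T@(np.array(X)-c['eye']);print(c['cx']+c['fx']*v[0]/-v[2],c['cy']-c['fy']*v[1]/-v[2])
E
```

```text
0 top [ 0.11121894 -0.00248435  0.01815526] 0.0016936046454111115 722 -0.10612564877466181 0.10126477566786019 x 0.5149857004700308 0.5665910468737871
0 scene [ 0.10416444 -0.00171429  0.0169489 ] 0.0033518808211212966 444 -0.09478176642582734 0.10207730357499029 x 0.5114578974702515 0.5744635643828346
1 top [0.11004961 0.0023463  0.01825741] 0.0018780023378026879 93 -0.09216029550085217 0.10111321917778855 x 0.5202638782957734 0.5519272662044941
1 scene [0.11363391 0.00290391 0.01654657] 0.003662550857626903 435 -0.09884054174670535 0.10087093954678399 x 0.5191792391287591 0.5776868563129012
216.31062728071703 175.4271341810899
217.8171978679449 201.18232597727084
```

View pics/t1.png

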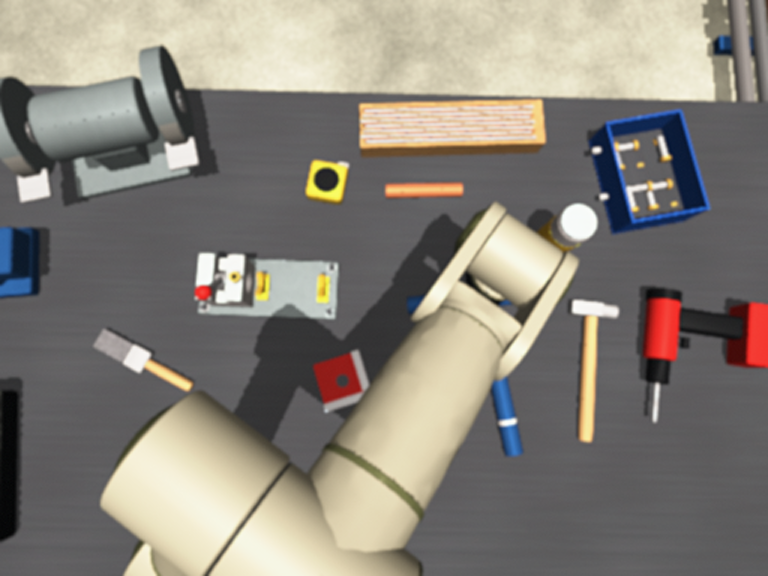

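The top picture shows the arm over the tube. The fit says the tube shifted about 5 mm in +x, so the fingers rode over its top. I check the real fingertip height against the reported TCP.

```bash
python3 - <<'E'
from h import *
st=r.get_state();T=st['tool_pos'];R=np.array(st['ee_rot'])
z=np.load('scene1.npz');P=z['P'];p=z['p']
m=(np.linalg.norm(P[...,:2]-T[:2],axis=-1)<.09)&(P[...,2]>.08)&(P[...,2]<.3)
Q=(P[m]-T)@R
print(len(Q))
h=Q[:,2]
for a in np.arange(-.1,.05,.01):
    k=(h>=a)&(h<a+.01)
    if k.sum(): print('ahead %.2f'%a,k.sum(),'toolx',Q[k,0].min().round(3),Q[k,0].max().round(3),'tooly',Q[k,1].min().round(3),Q[k,1].max().round(3), np.median(Q[k,1]).round(3))
E
```

```text
445
ahead -0.10 43 toolx -0.021 0.019 tooly -0.01 0.074 0.059
ahead -0.09 46 toolx -0.014 0.018 tooly -0.062 0.076 0.036
ahead -0.08 51 toolx -0.013 0.016 tooly -0.063 0.076 0.038
ahead -0.07 44 toolx -0.012 0.013 tooly -0.066 0.074 0.062
ahead -0.06 21 toolx -0.015 0.012 tooly -0.054 0.071 -0.03
ahead -0.05 23 toolx -0.008 0.011 tooly -0.041 0.057 -0.03
ahead -0.04 26 toolx -0.014 0.01 tooly -0.038 0.054 0.045
ahead -0.03 32 toolx -0.014 0.01 tooly -0.042 0.056 -0.027
ahead -0.02 20 toolx -0.012 0.009 tooly -0.041 0.051 0.003
ahead -0.01 5 toolx -0.011 0.005 tooly -0.04 0.041 -0.035
```

```bash
python3 -c "
from h import *
need(.5475,-.2387,.035,1.681)"
python3 -m creep '[[[0,0.07,0.3,0,0,0,0.4],[0,0,0.3,0,0,0,0.4],[0,0,0.3,0,0,0,0.4],[0,0,0.3,0,0,0,0.4],[0,0,0.3,0,0,0,0.4],[0,0,0.15,0,0,0,0.4],[0,0,0.1,0,0,0,0.4],[0,0,0,0,0,0,0.4],[0,0,0,0,0,0,0.4]]]'
python3 -m creep '[[[0,0,0.07,0,0,0,0.4],[0,0,0,0,0,0,0.4]]]'
python3 -c "
from h import *
need(.5475,-.2387,.035,1.681)"

```

```text
clock 5.75 pos [ 0.5421 -0.2389  0.1738] x-angle 1.6828 tilt [-0.0004  0.0003] width 0.0845 F [-0.1  0.9 -0.7] q [-0.61  0.51  1.37  0.    1.26 -0.72]
shift shares [-0.006  0.068  1.735] turn share z 0.004
clock: 6.88
tool_pos: [0.5482, -0.2386, 0.0348]
ee_rot: [[-0.112, 0.994, 0.001], [0.994, 0.112, -0.001], [-0.001, 0.001, -1.0]]
wrist_force: [0.2, 0.5, 1.0]
gripper_width: 0.06
finger_force: 0.0
clock: 7.12
tool_pos: [0.5477, -0.2383, 0.0282]
ee_rot: [[-0.112, 0.994, -0.0], [0.994, 0.112, 0.0], [0.0, -0.0, -1.0]]
wrist_force: [-0.4, -0.0, -0.1]
gripper_width: 0.0596
finger_force: 0.0
clock 7.125 pos [ 0.5477 -0.2383  0.0282] x-angle 1.6828 tilt [-0.0004  0.0003] width 0.0596 F [-0.4 -0.  -0.1] q [-0.61  0.69  1.48  0.    0.97 -0.72]
shift shares [-0.004 -0.004 -0.085] turn share z 0.004
```

```bash
for i in 1; do python3 -m creep '[[[0,0,0.07,0,0,0,0.4],[0,0,0,0,0,0,0.4]]]'; done
python3 -m creep '[[[0,0,0.06,0,0,0,0.4],[0,0,0,0,0,0,0.4]]]'
python3 - <<'E'
from h import *
p,d,c=snap('scene'); save('s2',p,(150,240,170,270),6)
E
```

```text
clock: 7.38
tool_pos: [0.5477, -0.2383, 0.0224]
ee_rot: [[-0.112, 0.994, -0.001], [0.994, 0.112, 0.001], [0.001, -0.001, -1.0]]
wrist_force: [-0.4, 0.5, -0.5]
gripper_width: 0.06
finger_force: 0.0
clock: 7.62
tool_pos: [0.5477, -0.2383, 0.0177]
ee_rot: [[-0.112, 0.994, -0.001], [0.994, 0.112, 0.0], [0.001, -0.001, -1.0]]
wrist_force: [0.3, -0.2, 0.2]
gripper_width: 0.06
finger_force: 0.0
```

View pics/s2.png

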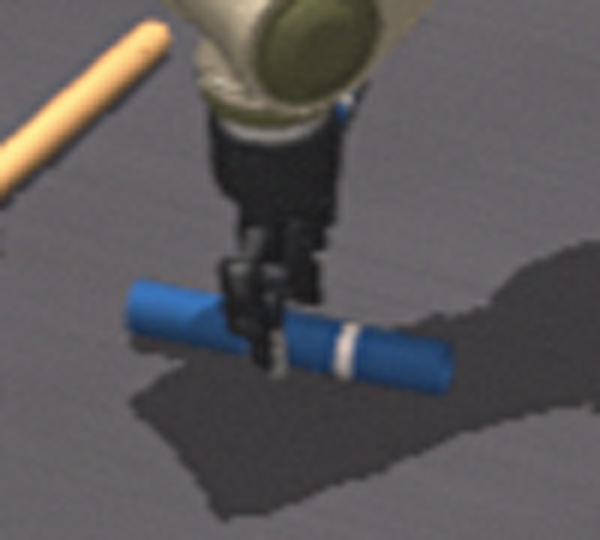

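Scene crop: the near finger (crop (270,350)) now straddles the tube between its middle and the ring, with its tip about level with the tube's lower edge. I close in steps and watch the force.

```bash
python3 -m creep '[[[0,0,0,0,0,0,-0.1],[0,0,0,0,0,0,-0.1]]]' 60
python3 -m creep '[[[0,0,0,0,0,0,-0.4],[0,0,0,0,0,0,-0.4],[0,0,0,0,0,0,-0.4]]]'
```

```text
clock: 7.92
tool_pos: [0.548, -0.2385, 0.0182]
ee_rot: [[-0.112, 0.994, 0.0], [0.994, 0.112, -0.0], [-0.0, 0.0, -1.0]]
wrist_force: [-0.2, 0.9, -0.5]
gripper_width: 0.0383
finger_force: 0.0
clock: 8.3
tool_pos: [0.5478, -0.2385, 0.0186]
ee_rot: [[-0.112, 0.994, -0.0], [0.994, 0.112, -0.0], [-0.0, -0.0, -1.0]]
wrist_force: [-2.8, 0.2, 5.1]
gripper_width: 0.0312
finger_force: 59.2
```

```bash
python3 -m creep '[[[0,0,0,0,0,0,0.3],[0,0,0,0,0,0,0.3],[0,0,0.05,0,0,0,0.1],[0,0,0,0,0,0,0.1]]]'
python3 -m creep '[[[0,0,0.05,0,0,0,0.1],[0,0,0,0,0,0,0.1]]]'
python3 -m creep '[[[0,0,0.05,0,0,0,0.1],[0,0,0,0,0,0,0.1]]]'
python3 - <<'E'
from h import *
c=r.camera_params('scene')
for z in(0,.01,.02):
    v=np.array(c['attitude']).T@(np.array([.5477+.04,-.234,z])-c['eye']);print(z,c['cx']+c['fx']*v[0]/-v[2],c['cy']-c['fy']*v[1]/-v[2])
E
```

```text
clock: 8.8
tool_pos: [0.5477, -0.2383, 0.0136]
ee_rot: [[-0.112, 0.994, -0.001], [0.994, 0.112, 0.0], [0.001, -0.001, -1.0]]
wrist_force: [0.2, 0.6, -0.5]
gripper_width: 0.047
finger_force: 0.0
clock: 9.05
tool_pos: [0.5477, -0.2383, 0.0097]
ee_rot: [[-0.112, 0.994, -0.001], [0.994, 0.112, 0.0], [0.0, -0.001, -1.0]]
wrist_force: [0.7, 0.1, 0.5]
gripper_width: 0.0467
finger_force: 0.0
clock: 9.3
tool_pos: [0.5477, -0.2383, 0.0057]
ee_rot: [[-0.112, 0.994, -0.001], [0.994, 0.112, 0.0], [0.0, -0.0, -1.0]]
wrist_force: [-0.4, -0.1, -0.6]
gripper_width: 0.047
finger_force: 0.0
0 213.80085723168906 216.1802377052925
0.01 213.65480761589941 214.09549373265455
0.02 213.50766589271834 211.99516078164535
```

```bash
python3 -m creep '[[[0,0,0,0,0,0,-0.4],[0,0,0,0,0,0,-0.4],[0,0,0,0,0,0,-0.4],[0,0,0,0,0,0,-0.4]]]' 60
python3 -c "
from h import *
need(.5475,-.2387,.15,1.681)"
```

```text
clock: 9.8
tool_pos: [0.5479, -0.2385, 0.0064]
ee_rot: [[-0.112, 0.994, 0.0], [0.994, 0.112, -0.0], [-0.0, 0.0, -1.0]]
wrist_force: [-2.8, 0.6, 5.1]
gripper_width: 0.0322
finger_force: 60.0
clock 9.8 pos [ 0.5479 -0.2385  0.0064] x-angle 1.6828 tilt [ 0.0001 -0.0002] width 0.0322 F [-2.8  0.6  5.1] q [-0.61  0.73  1.49 -0.    0.93 -0.72]
shift shares [-0.002 -0.006 -1.795] turn share z 0.004
```

```bash
python3 -m creep '[[[0,0,-0.2,0,0,0,-0.4],[0,0,-0.4,0,0,0,-0.4],[0,0,-0.4,0,0,0,-0.4],[0,0,-0.4,0,0,0,-0.4],[0,0,-0.2,0,0,0,-0.4],[0,0,0,0,0,0,-0.4],[0,0,0,0,0,0,-0.4]]]'
cat > tube.py <<'E'
from fit import *
def tube(lo,hi,box,yaw0=0.,zc=.065,free=True):
    A=[]
    for n in('top','scene'):
        p,d,c=snap(n);P=pts(d,c);hsv=cv2.cvtColor(p,cv2.COLOR_RGB2HSV)
        m=(P[...,2]>lo)&(P[...,2]<hi)&(P[...,0]>box[0])&(P[...,0]<box[1])&(P[...,1]>box[2])&(P[...,1]<box[3])
        b=m&(hsv[...,0]>95)&(hsv[...,0]<120)&(hsv[...,1]>110); w=m&(hsv[...,1]<70)&(hsv[...,2]>120)
        Q=P[b]
        if len(Q)<40: print(n,'few',len(Q));continue
        c0=np.array([(box[0]+box[1])/2,(box[2]+box[3])/2]);q,s=cyl(Q,yaw0,c0,zc);wd=np.array([-np.sin(q[0]),np.cos(q[0])])
        t=(Q[:,:2]-c0)@wd; a,e=np.percentile(t,[.3,99.7]); cc=c0+q[1]*np.array([np.cos(q[0]),np.sin(q[0])])
        # 3D tilt from long-axis
        print(n,'yaw',q[0].round(4),'mid',(cc+wd*(a+e)/2).round(4),'z',q[2].round(4),'sd',s.round(4),'ends y',(cc+wd*a)[1].round(4),(cc+wd*e)[1].round(4),'N',len(Q),'zslope',np.polyfit(t,Q[:,2],1)[0].round(3),'white',w.sum(),np.median(P[w],0).round(4) if w.sum() else '')
        A.append(Q)
E
python3 - <<'E'
from tube import *
T=r.get_state()['tool_pos']
tube(T[2]-.02,T[2]+.045,(.49,.60,-.36,-.12),.11,T[2]+.0106)
need(.5695-.105*.0175-.002,.155-.105,.125,1.5533)
E
```

```text
clock: 10.68
tool_pos: [0.5473, -0.2381, 0.1326]
ee_rot: [[-0.112, 0.994, -0.002], [0.994, 0.112, 0.001], [0.002, -0.002, -1.0]]
wrist_force: [-0.3, -0.4, -4.1]
gripper_width: 0.0322
finger_force: 60.5
top yaw 0.0946 mid [ 0.5384 -0.1509] z 0.1445 sd 0.0015 ends y -0.1635 -0.1383 N 84 zslope -0.388 white 1 [ 0.5334 -0.1543  0.1632]
scene yaw 0.1086 mid [ 0.5491 -0.2372] z 0.1428 sd 0.0043 ends y -0.335 -0.1394 N 398 zslope -0.012 white 28 [ 0.5567 -0.1959  0.1563]
clock 10.775 pos [ 0.5475 -0.2381  0.1327] x-angle 1.6828 tilt [-0.002   0.0014] width 0.0326 F [-0.4 -0.4 -4.3] q [-0.61  0.56  1.4   0.    1.18 -0.72]
shift shares [3.554 0.629 0.101] turn share z 0.259
```

```bash
python3 -m creep '[[[0,0,0,0,0,0.13,-0.4],[0,0,0,0,0,0.13,-0.4],[0.2,0,0,0,0,0,-0.4],[0.4,0,0,0,0,0,-0.4],[0.4,0,0,0,0,0,-0.4],[0.4,0,0,0,0,0,-0.4],[0.4,0,0,0,0,0,-0.4],[0.4,0,0,0,0,0,-0.4],[0.4,0,0,0,0,0,-0.4],[0.4,0,0,0,0,0,-0.4],[0.2,0,0,0,0,0,-0.4],[0,0,0,0,0,0,-0.4]]]'
python3 -c "
from h import *
need(.5658,.047,.075,1.5533)"
```

```text
clock: 12.28
tool_pos: [0.5523, 0.0184, 0.1339]
ee_rot: [[0.016, 1.0, -0.0], [1.0, -0.016, -0.0], [-0.0, -0.0, -1.0]]
wrist_force: [0.2, 0.0, -4.2]
gripper_width: 0.0322
finger_force: 60.5
clock 12.275 pos [0.5523 0.0184 0.1339] x-angle 1.5551 tilt [-0.0004 -0.    ] width 0.0322 F [ 0.2  0.  -4.2] q [-0.18  0.47  1.55 -0.    1.13 -0.16]
shift shares [0.36  0.163 0.737] turn share z 0.004
```

```bash
python3 -m creep '[[[0.18,0.08,0,0,0,0,-0.4],[0.18,0.083,0,0,0,0,-0.4],[0,0,0.24,0,0,0,-0.4],[0,0,0.25,0,0,0,-0.4],[0,0,0.25,0,0,0,-0.4],[0,0,0,0,0,0,-0.4],[0,0,0,0,0,0,-0.4]]]'
python3 - <<'E'
from tube import *
T=r.get_state()['tool_pos']
tube(T[2]-.008,T[2]+.045,(.53,.60,-.08,.152),-.0175,T[2]+.0106)
need(.5658,.047,.0550,1.5533)
p,d,c=snap('scene'); save('s3',p,(180,270,250,370),6)
E
```

```text
clock: 13.15
tool_pos: [0.5667, 0.0462, 0.0757]
ee_rot: [[0.018, 1.0, 0.001], [1.0, -0.018, -0.0], [-0.0, 0.001, -1.0]]
wrist_force: [-0.3, 0.9, -4.0]
gripper_width: 0.0322
finger_force: 60.3
top yaw 0.0019 mid [ 0.566  -0.0241] z 0.0871 sd 0.0016 ends y -0.0533 0.0051 N 252 zslope 0.038 white 0 
scene yaw -0.0181 mid [0.5685 0.0471] z 0.0862 sd 0.0029 ends y -0.0515 0.1457 N 412 zslope 0.001 white 29 [0.5786 0.0872 0.0972]
clock 13.25 pos [0.5667 0.0461 0.0759] x-angle 1.5528 tilt [ 0.0017 -0.0002] width 0.0325 F [ 0.3  0.5 -4.1] q [-0.12  0.57  1.55  0.    1.02 -0.11]
shift shares [ 0.011 -0.012  0.261] turn share z -0.001
```

View pics/s3.png

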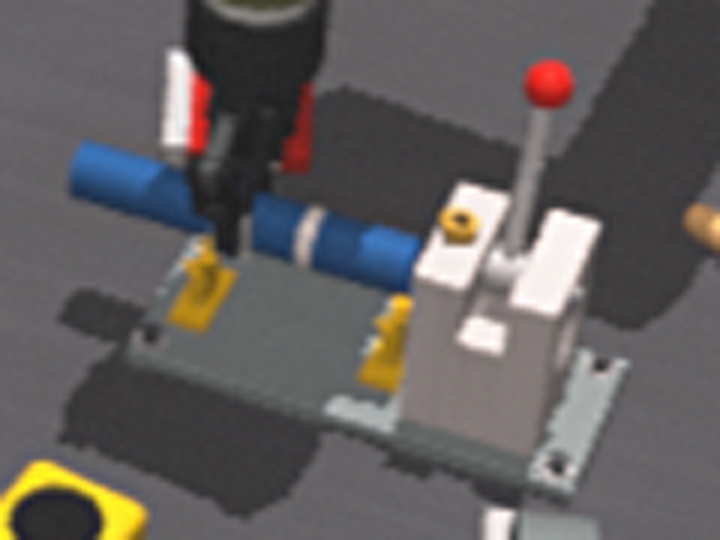

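Scene crop: the tube is held level above both vees, at crop (205,285) and (390,345), with its ringed end (415,260) just short of the body. I lower it.

```bash
python3 -m creep '[[[0,-0.012,0.1,0,0,0,-0.4],[0,0,0.08,0,0,0,-0.4],[0,0,0.06,0,0,0,-0.4],[0,0,0,0,0,0,-0.4],[0,0,0,0,0,0,-0.4]]]'
python3 -c "
from h import *
need(.5658,.047,.0550,1.5533)"
```

```text
clock: 13.92
tool_pos: [0.5651, 0.0461, 0.0556]
ee_rot: [[0.018, 1.0, -0.0], [1.0, -0.018, 0.0], [0.0, -0.0, -1.0]]
wrist_force: [-1.2, -0.7, -5.3]
gripper_width: 0.0321
finger_force: 60.5
clock 13.925 pos [0.5651 0.0461 0.0556] x-angle 1.5528 tilt [-0.0002  0.0001] width 0.0321 F [-1.2 -0.7 -5.3] q [-0.13  0.6   1.57  0.    0.97 -0.11]
shift shares [0.011 0.009 0.007] turn share z -0.001
```

```bash
python3 -m creep '[[[0,0,0.0125,0,0,0,-0.4],[0,0,0,0,0,0,-0.4]]]'; python3 -m creep '[[[0,0,0.0125,0,0,0,-0.4],[0,0,0,0,0,0,-0.4]]]'
```

```text
clock: 14.18
tool_pos: [0.5651, 0.0461, 0.0554]
ee_rot: [[0.018, 1.0, 0.0], [1.0, -0.018, -0.0], [-0.0, 0.0, -1.0]]
wrist_force: [-4.7, 0.8, 4.8]
gripper_width: 0.0321
finger_force: 61.6
clock: 14.42
tool_pos: [0.5652, 0.0461, 0.0552]
ee_rot: [[0.018, 1.0, 0.0], [1.0, -0.018, -0.0], [-0.0, 0.0, -1.0]]
wrist_force: [-9.7, -0.1, 12.6]
gripper_width: 0.0322
finger_force: 62.6
```

```bash
python3 -m creep '[[[0,0,0,0,0,0,0],[0,0,0,0,0,0,0.4],[0,0,0,0,0,0,0.4],[0,0,-0.3,0,0,0,0.4],[0,0,-0.4,0,0,0,0.4],[0,0,-0.4,0,0,0,0.4],[-0.4,0,0,0,0,0,-0.4],[-0.5,0,0,0,0,0,-1],[-0.5,0,0,0,0,0,-1],[-0.4,0,0,0,0,0,-1],[-0.2,0,0,0,0,0,-1],[0,0,0,0,0,0,-1]]]' 30
python3 - <<'E'
from tube import *
tube(.052,.09,(.53,.60,-.08,.152),-.0175,.065)
need(.5640,-.085,.058,1.5533)
E
```

```text
clock: 15.92
tool_pos: [0.5623, -0.1141, 0.1416]
ee_rot: [[0.019, 1.0, -0.0], [1.0, -0.019, 0.0], [0.0, -0.0, -1.0]]
wrist_force: [-0.5, 1.4, -0.4]
gripper_width: -0.0001
finger_force: 0.0
top yaw -0.0236 mid [0.5656 0.0749] z 0.0659 sd 0.0016 ends y 0.0056 0.1442 N 484 zslope -0.006 white 82 [0.5673 0.085  0.077 ]
scene yaw -0.0247 mid [0.5654 0.0469] z 0.065 sd 0.003 ends y -0.0514 0.1452 N 500 zslope 0.008 white 30 [0.5769 0.0871 0.0765]
clock 16.025 pos [ 0.5623 -0.1129  0.1416] x-angle 1.5535 tilt [-0.0001  0.0004] width -0.0 F [-0.1 -0.3  1. ] q [-0.4   0.5   1.47  0.    1.17 -0.39]
shift shares [0.349 0.015 1.045] turn share z 0.0
```

```bash
python3 -m creep '[[[0.2,0,0,0,0,0,-1],[0.15,0.02,0.3,0,0,0,-1],[0,0,0.4,0,0,0,-1],[0,0,0.35,0,0,0,-1],[0,0,0,0,0,0,-1],[0.1,0,0,0,0,0,-1],[0.1,0,0,0,0,0,-1],[0.1,0,0,0,0,0,-1],[0,0,0,0,0,0,-1]]]'
python3 -c "
from h import *
need(.5647,-.016,.058,1.5533)"
```

```text
clock: 17.15
tool_pos: [0.5649, -0.0613, 0.0581]
ee_rot: [[0.017, 1.0, 0.001], [1.0, -0.017, -0.0], [-0.0, 0.001, -1.0]]
wrist_force: [-0.4, 0.4, 0.3]
gripper_width: -0.0001
finger_force: 0.0
clock 17.15 pos [ 0.5649 -0.0613  0.0581] x-angle 1.5535 tilt [ 0.0006 -0.    ] width -0.0001 F [-0.4  0.4  0.3] q [-0.31  0.6   1.56  0.    0.98 -0.3 ]
shift shares [ 0.566 -0.013  0.002] turn share z 0.0
```

```bash
python3 -m creep '[[[0.05,0,0,0,0,0,-1],[0.05,0,0,0,0,0,-1],[0.05,0,0,0,0,0,-1],[0.05,0,0,0,0,0,-1],[0,0,0,0,0,0,-1]]]'
python3 -m creep '[[[0.06,0,0,0,0,0,-1],[0.06,0,0,0,0,0,-1],[0.06,0,0,0,0,0,-1],[0.06,0,0,0,0,0,-1],[0.06,0,0,0,0,0,-1],[0.06,0,0,0,0,0,-1],[0,0,0,0,0,0,-1]]]'
python3 - <<'E'
from tube import *
tube(.052,.09,(.53,.60,-.04,.157),-.0175,.065)
p,d,c=snap('scene'); save('s4',p,(180,270,250,370),6)
E
```

```text
clock: 17.77
tool_pos: [0.5652, -0.0462, 0.0579]
ee_rot: [[0.018, 1.0, 0.001], [1.0, -0.018, -0.0], [-0.0, 0.001, -1.0]]
wrist_force: [0.4, -3.0, 2.5]
gripper_width: 0.0004
finger_force: 1.4
clock: 18.65
tool_pos: [0.5658, -0.0172, 0.0579]
ee_rot: [[0.018, 1.0, 0.001], [1.0, -0.018, -0.0], [-0.0, 0.001, -1.0]]
wrist_force: [0.8, -3.0, 1.5]
gripper_width: -0.0003
finger_force: 1.3
top yaw 0.024 mid [0.567  0.1356] z 0.0658 sd 0.0016 ends y 0.115 0.1562 N 95 zslope -0.039 white 62 [0.5633 0.1316 0.0802]
scene yaw -0.0217 mid [0.5659 0.0725] z 0.0649 sd 0.003 ends y -0.0029 0.1479 N 374 zslope 0.006 white 32 [0.5787 0.1332 0.0758]
```

View pics/s4.png

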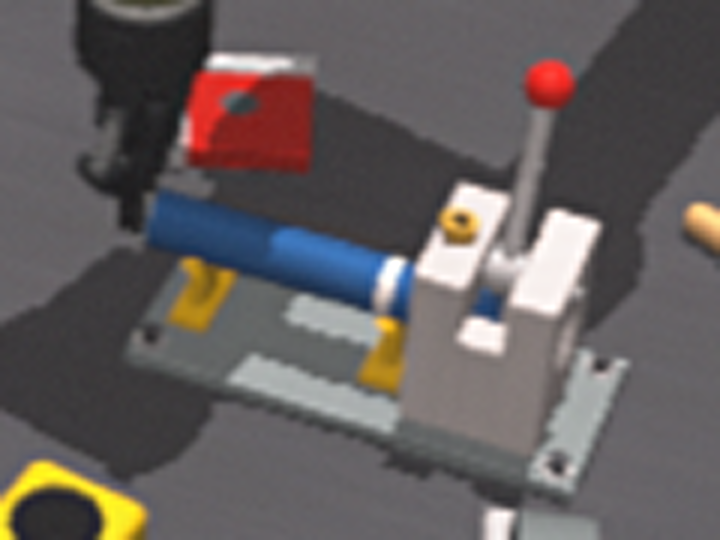

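Scene crop: the tube has gone cleanly into the bore. The ring at (390,285) is still short of the mouth at about (415,290). I measure the mouth and ring within each camera to get the remaining distance.

```bash
cat > ring.py <<'E'
from tube import *
def ring():
  st=r.get_state(); print('tcp y',st['tool_pos'][1].round(4))
  for n in('top','scene'):
    p,d,c=snap(n);P=pts(d,c);hsv=cv2.cvtColor(p,cv2.COLOR_RGB2HSV);A=(np.abs(P[...,0]-.567)<.03)
    if n=='top':
        z=np.load('top0.npz')['P'];m=(np.abs(z[...,0]-.567)<.036)&(z[...,2]>.02)&(z[...,2]<.108)&(np.abs(z[...,1]-.155)<.012)
        f=z[m];k=f[:,1]-.0175*-(f[:,0]-.567);print('mouth face top',np.percentile(k,[10,50,90]).round(4),m.sum())
    m=A&(P[...,2]>.107)&(P[...,2]<.125)&(np.abs(P[...,1]-.155)<.02);print(n,'top-edge y min',np.sort((P[...,1]+.0175*(P[...,0]-.567))[m])[:12].round(4))
    # tube crest strip profile: saturation vs y
    m=(np.abs(P[...,0]-.567)<.016)&(P[...,2]>.066)&(P[...,2]<.088)&(P[...,1]>.09)&(P[...,1]<.165)
    y=P[...,1][m];S=hsv[...,1][m];o=np.argsort(y)
    for a in np.arange(.110,.160,.003):
        k=(y>=a)&(y<a+.003)
        if k.sum(): print('  %.3f n%d S%.0f'%(a,k.sum(),S[k].mean()),end='')
    print()
E
python3 -c "
from ring import *
ring()"
```

```text
tcp y -0.0172
mouth face top [0.1548 0.1555 0.1591] 193
top top-edge y min [0.1543 0.1546 0.1548 0.1548 0.1549 0.1549 0.155  0.155  0.1551 0.1552
 0.1552 0.1552]
  0.110 n1 S58  0.113 n5 S94  0.116 n9 S137  0.119 n11 S145  0.122 n13 S154  0.125 n16 S77  0.128 n13 S13  0.131 n13 S19  0.134 n14 S14  0.137 n15 S71  0.140 n12 S160  0.143 n12 S176  0.146 n12 S172  0.149 n14 S167  0.152 n13 S157  0.155 n13 S93
scene top-edge y min [0.1548 0.1551 0.1552 0.1556 0.1556 0.1563 0.1567 0.1572 0.1575 0.1578
 0.1579 0.1589]
  0.110 n5 S166  0.113 n6 S162  0.116 n6 S167  0.119 n6 S167  0.122 n6 S174  0.125 n8 S138  0.128 n6 S47  0.131 n6 S11  0.134 n6 S8  0.137 n7 S68  0.140 n4 S161  0.143 n4 S164
```

```bash
python3 -m creep '[[[-0.03,0,0,0,0,0,-1],[0,0,-0.08,0,0,0,-1],[0.03,0,0,0,0,0,-1],[0.06,0,0,0,0,0,-1],[0.06,0,0,0,0,0,-1],[0.06,0,0,0,0,0,-1],[0.06,0,0,0,0,0,-1],[0,0,0,0,0,0,-1]]]'
python3 -c "
from ring import *
ring()"
```

```text
clock: 19.9
tool_pos: [0.5663, 0.0019, 0.0645]
ee_rot: [[0.018, 1.0, 0.001], [1.0, -0.018, -0.001], [-0.001, 0.001, -1.0]]
wrist_force: [0.6, -4.3, 2.6]
gripper_width: -0.0002
finger_force: 1.7
tcp y 0.0019
mouth face top [0.1548 0.1555 0.1591] 193
top top-edge y min [0.1546 0.1549 0.1549 0.1549 0.155  0.1552 0.1552 0.1552 0.1552 0.1552
 0.1553 0.1553]
  0.140 n7 S98  0.143 n8 S96  0.146 n13 S32  0.149 n13 S10  0.152 n12 S12  0.155 n12 S18
scene top-edge y min [0.1545 0.1549 0.1551 0.1553 0.156  0.1571 0.1573 0.1578 0.158  0.1584
 0.1585 0.1595]
  0.110 n8 S164  0.113 n4 S159  0.116 n8 S165  0.119 n5 S166  0.122 n7 S165  0.125 n6 S159  0.128 n8 S164  0.131 n7 S164  0.134 n7 S166  0.137 n4 S163  0.140 n6 S166  0.143 n2 S172
```

```bash
python3 -m creep '[[[0.02,0,0,0,0,0,-1],[0.016,0,0,0,0,0,-1],[0,0,0,0,0,0,-1],[0,0,0,0,0,0,-1]]]'
python3 - <<'E'
from ring import *
ring()
p,d,c=snap('top'); save('t5',p,(165,215,125,190),12)
E
```

```text
clock: 20.5
tool_pos: [0.5663, 0.0044, 0.0644]
ee_rot: [[0.018, 1.0, 0.001], [1.0, -0.018, -0.001], [-0.001, 0.001, -1.0]]
wrist_force: [0.4, -6.0, 3.6]
gripper_width: 0.0
finger_force: 2.8
tcp y 0.0044
mouth face top [0.1548 0.1555 0.1591] 193
top top-edge y min [0.1546 0.1548 0.1549 0.1549 0.155  0.155  0.155  0.1551 0.1552 0.1552
 0.1553 0.1553]
  0.140 n1 S53  0.143 n5 S97  0.146 n10 S77  0.149 n12 S25  0.152 n14 S13  0.155 n8 S20
scene top-edge y min [0.1536 0.1549 0.1553 0.1559 0.1561 0.1562 0.1563 0.1571 0.1574 0.1574
 0.1587 0.1591]
  0.110 n7 S164  0.113 n6 S164  0.116 n4 S166  0.119 n6 S164  0.122 n6 S165  0.125 n7 S161  0.128 n8 S163  0.131 n3 S167  0.134 n7 S163  0.137 n7 S164  0.140 n6 S167  0.143 n2 S164
```

View pics/t5.png

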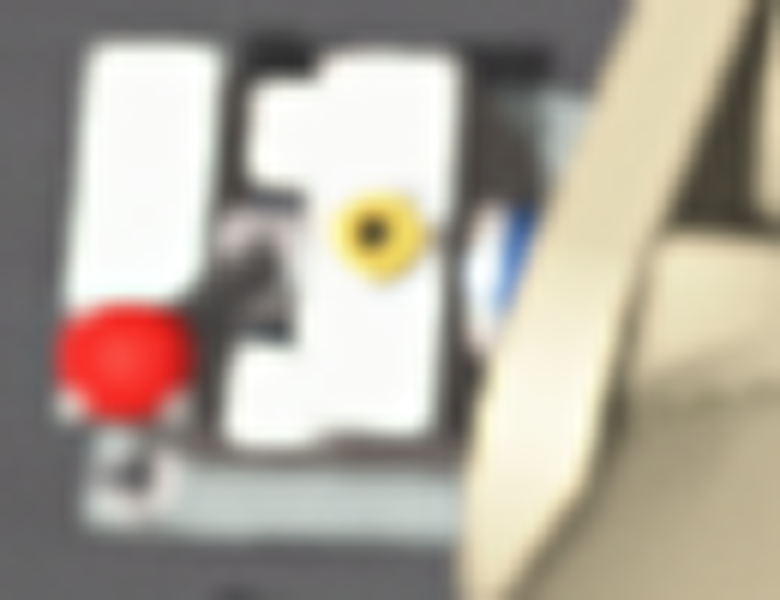

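Top crop: the white ring is partly inside the mouth (470–510, 270), with blue behind it, and about 1 mm still to go. I nudge it, back off and measure with a clear view.

```bash
python3 -m creep '[[[0.012,0,0,0,0,0,-1],[0,0,0,0,0,0,-1],[0,0,0,0,0,0,-1]]]'
python3 -m creep '[[[-0.3,0,0,0,0,0,-1],[-0.4,0,-0.4,0,0,0,-1],[-0.4,0,-0.5,0,0,0,-1],[-0.4,0,-0.5,0,0,0,-1],[-0.4,0,-0.5,0,0,0,-1],[-0.3,0,0,0,0,0,-1],[0,0,0,0,0,0,-1]]]'
python3 - <<'E'
from ring import *
ring()
tube(.052,.09,(.53,.60,-.04,.157),-.0175,.065)
p,d,c=snap('top'); np.savez('top6.npz',p=p,d=d,P=pts(d,c))
z=np.load('top0.npz')
# whiteness profile along columns, tube rows, now vs. calibration (ring free on the bench)
P=pts(d,c)
for row in range(185,194): print(row,p[row,158:176,0].tolist(),(P[row,162:168,1]*1000).round().tolist())
for row in(200,202): print('cal',row,z['p'][row,284:302,0].tolist())
E
```

```text
clock: 21.02
tool_pos: [0.5663, 0.0053, 0.0644]
ee_rot: [[0.018, 1.0, 0.001], [1.0, -0.018, -0.001], [-0.001, 0.001, -1.0]]
wrist_force: [0.7, -6.0, 3.0]
gripper_width: -0.0001
finger_force: 3.0
clock: 21.9
tool_pos: [0.5625, -0.1707, 0.2156]
ee_rot: [[0.02, 1.0, -0.001], [1.0, -0.02, 0.001], [0.001, -0.001, -1.0]]
wrist_force: [-0.0, 0.3, -0.9]
gripper_width: 0.0001
finger_force: 0.0
tcp y -0.1707
mouth face top [0.1548 0.1555 0.1591] 193
top top-edge y min [0.1547 0.1547 0.1549 0.1549 0.155  0.1552 0.1552 0.1552 0.1553 0.1553
 0.1553 0.1554]
  0.110 n15 S165  0.113 n13 S161  0.116 n12 S164  0.119 n13 S156  0.122 n11 S176  0.125 n17 S159  0.128 n14 S165  0.131 n13 S162  0.134 n11 S158  0.137 n15 S162  0.140 n12 S166  0.143 n13 S172  0.146 n13 S127  0.149 n13 S51  0.152 n15 S19  0.155 n10 S19
scene top-edge y min [0.1545 0.155  0.155  0.155  0.1552 0.1554 0.1562 0.1567 0.1572 0.1572
 0.1576 0.1582]
  0.110 n8 S161  0.113 n8 S162  0.116 n3 S164  0.119 n6 S165  0.122 n7 S167  0.125 n7 S157  0.128 n6 S162  0.131 n5 S164  0.134 n7 S163  0.137 n6 S162  0.140 n5 S171  0.143 n5 S162  0.146 
[... 873 characters left out ...]
50.0, 146.0]
190 [248, 251, 248, 198, 111, 126, 191, 189, 129, 68, 51, 53, 54, 54, 55, 55, 55, 55] [156.0, 156.0, 155.0, -72.0, 150.0, 147.0]
191 [249, 250, 245, 190, 106, 122, 186, 187, 131, 67, 46, 48, 48, 49, 49, 49, 50, 49] [155.0, 156.0, 156.0, 153.0, 149.0, 147.0]
192 [249, 249, 241, 179, 101, 117, 180, 189, 136, 69, 41, 41, 42, 42, 40, 41, 41, 39] [155.0, 156.0, 156.0, 152.0, 150.0, 148.0]
193 [249, 249, 239, 173, 98, 105, 162, 178, 132, 67, 40, 45, 55, 59, 58, 52, 46, 44] [156.0, 156.0, 157.0, 154.0, 151.0, 149.0]
cal 200 [49, 49, 50, 51, 47, 51, 101, 200, 255, 255, 240, 148, 72, 55, 58, 59, 60, 60]
cal 202 [62, 64, 64, 64, 63, 61, 89, 184, 253, 255, 249, 183, 97, 67, 68, 70, 68, 69]
```

The ring's centre comes out at y ≈ 0.155–0.156, with the mouth at 0.155, so the tube is in place. Next is the lever: knob at (0.530, 0.196, 0.201), pivot ≈ (0.568, 0.195, 0.100), angle ≈ 1.21 rad, swinging towards -x.

```bash
python3 -m creep '[[[0,0.1,-0.4,0,0,0,-1],[0.4,0.1,-0.15,0,0,0,-1],[0.5,0.1,0,0,0,0,-1],[0.5,0,0,0,0,0,-1],[0.5,0,0,0,0,0,-1],[0.5,0,0,0,0,0,-1],[0.5,0,0,0,0,0,-1],[0.5,0,0,0,0,0,-1],[0.5,0,0,0,0,0,-1],[0.4,0,0,0,0,0,-1],[0.2,0,0,0,0,0,-1],[0,0,0,0,0,0,-1]]]'
python3 - <<'E'
from h import *
need(.590,.1955,.177,1.5533)
T=r.get_state()['tool_pos'];R=np.array(r.get_state()['ee_rot'])
p,d,c=snap('scene');P=pts(d,c);Q=(P.reshape(-1,3)-T)@R;Q=Q[(np.abs(Q[:,:2])<.1).all(1)&(Q[:,2]<.04)&(Q[:,2]>-.12)]
for a in np.arange(-.1,.02,.01):
    k=Q[(Q[:,2]>=a)&(Q[:,2]<a+.01)]
    if len(k): print('%.2f'%a,len(k),k[:,1].min().round(3),k[:,1].max().round(3))
K=P.reshape(-1,3);K=K[(K[:,2]>.185)&(K[:,2]<.22)&(np.abs(K[:,0]-.535)<.02)&(np.abs(K[:,1]-.2)<.03)];print('knob',K.mean(0),len(K))
E
```

```text
clock: 23.65
tool_pos: [0.5931, 0.1901, 0.2599]
ee_rot: [[0.017, 1.0, -0.0], [1.0, -0.017, -0.0], [-0.0, -0.0, -1.0]]
wrist_force: [-0.1, 0.2, 0.1]
gripper_width: 0.0006
finger_force: 0.0
clock 23.65 pos [0.5931 0.1901 0.2599] x-angle 1.5543 tilt [-0.0004 -0.0001] width 0.0006 F [-0.1  0.2  0.1] q [ 0.12  0.52  1.13 -0.    1.49  0.14]
shift shares [ 0.067 -0.039  1.036] turn share z 0.002
-0.10 64 -0.008 0.064
-0.09 52 -0.008 0.066
-0.08 32 -0.015 0.062
-0.07 34 -0.009 0.051
-0.06 14 0.01 0.042
-0.05 17 -0.025 0.037
-0.04 6 -0.007 0.021
-0.03 18 -0.002 0.02
-0.02 25 -0.0 0.018
-0.01 14 0.008 0.016
-0.00 3 0.004 0.009
knob [0.53684093 0.19681567 0.2041773 ] 61
```

```bash
python3 -m creep '[[[0.065,0,0.3,0,0,0,-1],[0,0,0.4,0,0,0,-1],[0,0,0.33,0,0,0,-1],[0,-0.15,0,0,0,0,-1],[0,-0.15,0,0,0,0,-1],[0,-0.1,0,0,0,0,-1],[0,0,0,0,0,0,-1]]]'
python3 -m creep '[[[0,-0.1,0,0,0,0,-1],[0,-0.1,0,0,0,0,-1],[0,-0.1,0,0,0,0,-1],[0,-0.1,0,0,0,0,-1],[0,0,0,0,0,0,-1]]]'
cat >> h.py <<'E'
def knob():
    for n in('top','scene'):
        p,d,c=snap(n);P=pts(d,c);v=cv2.cvtColor(p,cv2.COLOR_RGB2HSV)
        m=((v[...,0]<6)|(v[...,0]>174))&(v[...,1]>150)&(np.abs(P[...,1]-.196)<.03)&(P[...,0]>.42)&(P[...,0]<.57)&(P[...,2]>.08)
        if m.sum()>5: X=P[m].mean(0);print(n,'knob surf',X.round(4),m.sum(),'angle~',np.arctan2(X[2]-.105,.568-X[0]).round(3))
E
python3 -c "
from h import *
knob();need(.49,.1955,.177)"
```

```text
clock: 24.58
tool_pos: [0.5614, 0.1946, 0.178]
ee_rot: [[0.019, 1.0, 0.0], [1.0, -0.019, -0.0], [-0.0, 0.0, -1.0]]
wrist_force: [0.1, -0.6, -0.5]
gripper_width: -0.0001
finger_force: 0.0
clock: 25.2
tool_pos: [0.5288, 0.1959, 0.1779]
ee_rot: [[0.018, 1.0, -0.0], [1.0, -0.018, 0.0], [0.0, -0.0, -1.0]]
wrist_force: [0.3, 0.0, 0.1]
gripper_width: -0.0003
finger_force: 0.0
top knob surf [0.5007 0.187  0.1932] 19 angle~ 0.919
scene knob surf [0.5073 0.2059 0.1909] 8 angle~ 0.955
clock 25.3 pos [0.5294 0.1958 0.1779] x-angle 1.5529 tilt [-0.      0.0001] width -0.0002 F [ 0.1  0.3 -0.1] q [0.15 0.45 1.46 0.   1.24 0.16]
shift shares [-0.013 -0.492  0.011] turn share z None
```

```bash
python3 -m creep '[[[0,-0.06,0.05,0,0,0,-1],[0,-0.06,0.05,0,0,0,-1],[0,-0.06,0.05,0,0,0,-1],[0,-0.06,0.05,0,0,0,-1],[0,0,0,0,0,0,-1],[0,0.15,0,0,0,0,-1],[0,0,-0.35,0,0,0,-1],[0,0,-0.35,0,0,0,-1],[0,0,0,0,0,0,-1]]]'
python3 -c "
from h import *
knob();need(.48,.1955,.19)"
```

```text
clock: 26.42
tool_pos: [0.5237, 0.196, 0.2196]
ee_rot: [[0.018, 1.0, 0.004], [1.0, -0.018, 0.001], [0.001, 0.004, -1.0]]
wrist_force: [-0.9, 0.8, 0.6]
gripper_width: -0.0
finger_force: 0.0
top knob surf [0.4812 0.1942 0.1769] 75 angle~ 0.692
scene knob surf [0.4906 0.1989 0.1733] 39 angle~ 0.723
clock 26.525 pos [0.5224 0.1958 0.2171] x-angle 1.5526 tilt [-0.0007 -0.0001] width 0.0 F [-0.2  0.7  0.2] q [ 0.15  0.4   1.42 -0.    1.32  0.17]
shift shares [-0.014 -0.53   0.339] turn share z None
```

```bash
python3 -m creep '[[[0,-0.25,0,0,0,0,-1],[0,-0.25,0,0,0,0,-1],[0,0,0.17,0,0,0,-1],[0,0,0.17,0,0,0,-1],[0,-0.03,0.1,0,0,0,-1],[0,-0.03,0.1,0,0,0,-1],[0,-0.03,0.1,0,0,0,-1],[0,0,0,0,0,0,-1]]]'
python3 -m creep '[[[0,-0.04,0.1,0,0,0,-1],[0,-0.04,0.1,0,0,0,-1],[0,-0.03,0.1,0,0,0,-1],[0,0,0,0,0,0,-1]]]'
python3 -c "
from h import *
knob();need(.462,.1955,.115)"
```

```text
clock: 27.52
tool_pos: [0.4748, 0.1968, 0.166]
ee_rot: [[0.018, 1.0, -0.001], [1.0, -0.018, -0.0], [-0.0, -0.001, -1.0]]
wrist_force: [0.7, 0.3, 0.5]
gripper_width: -0.0002
finger_force: 0.0
clock: 28.02
tool_pos: [0.4659, 0.1969, 0.1418]
ee_rot: [[0.018, 1.0, -0.001], [1.0, -0.018, -0.0], [-0.0, -0.001, -1.0]]
wrist_force: [0.1, -0.3, 0.0]
gripper_width: 0.0001
finger_force: 0.0
top knob surf [0.458  0.1884 0.1317] 21 angle~ 0.238
scene knob surf [0.4725 0.1997 0.1312] 23 angle~ 0.267
clock 28.125 pos [0.4664 0.1969 0.1425] x-angle 1.5528 tilt [0.0003 0.    ] width -0.0002 F [-1.   1.4  0.3] q [ 0.17  0.37  1.68 -0.    1.1   0.19]
shift shares [-0.019 -0.055  0.344] turn share z None
```

```bash
python3 -m creep '[[[0,-0.02,0.1,0,0,0,-1],[0,-0.02,0.1,0,0,0,-1],[0,0,0.08,0,0,0,-1],[0,0,0,0,0,0,-1]]]'
python3 -m creep '[[[0,0,0.06,0,0,0,-1],[0,0,0,0,0,0,-1]]]'
python3 -c "
from h import *
knob();need(.462,.1955,.115)"
```

```text
clock: 28.62
tool_pos: [0.4629, 0.1969, 0.1196]
ee_rot: [[0.018, 1.0, -0.001], [1.0, -0.018, -0.0], [-0.0, -0.001, -1.0]]
wrist_force: [0.1, 0.5, 1.4]
gripper_width: -0.0003
finger_force: 0.3
clock: 28.88
tool_pos: [0.4631, 0.197, 0.1158]
ee_rot: [[0.018, 1.0, 0.0], [1.0, -0.018, 0.0], [0.0, 0.0, -1.0]]
wrist_force: [-4.1, -0.7, 7.2]
gripper_width: 0.0003
finger_force: 3.8
top knob surf [0.4559 0.1884 0.1065] 18 angle~ 0.014
scene knob surf [0.4676 0.1987 0.1048] 17 angle~ -0.002
clock 28.975 pos [0.4631 0.197  0.1158] x-angle 1.5529 tilt [0.0003 0.    ] width -0.0003 F [-3.9 -0.4  7.9] q [ 0.17  0.39  1.72 -0.    1.03  0.19]
shift shares [-0.019 -0.013  0.01 ] turn share z None
```

```bash
for k in 1; do python3 -m creep '[[[0,0,0.03,0,0,0,-1],[0,0,0,0,0,0,-1],[0,0,0,0,0,0,-1]]]'; done; python3 -m creep '[[[0,0,0.03,0,0,0,-1],[0,0,0,0,0,0,-1],[0,0,0,0,0,0,-1]]]'
```

```text
clock: 29.35
tool_pos: [0.4632, 0.1971, 0.1152]
ee_rot: [[0.018, 1.0, 0.001], [1.0, -0.018, 0.0], [0.0, 0.001, -1.0]]
wrist_force: [-11.2, -2.5, 26.1]
gripper_width: 0.0001
finger_force: 13.0
clock: 29.72
tool_pos: [0.4634, 0.1972, 0.1146]
ee_rot: [[0.017, 1.0, 0.002], [1.0, -0.017, 0.0], [0.0, 0.002, -1.0]]
wrist_force: [-18.3, -3.8, 45.7]
gripper_width: -0.0003
finger_force: 22.6
```

```bash
python3 -m creep '[[[0,0,-0.1,0,0,0,-1],[0,0,-0.4,0,0,0,-1],[0,0,-0.5,0,0,0,-1],[0,0,-0.5,0,0,0,-1],[-0.5,0,0,0,0,0,-1],[-0.6,0,0,0,0,0,-1],[-0.6,0,0,0,0,0,-1],[-0.6,0,0,0,0,0,-1],[-0.6,0,0,0,0,0,-1],[-0.6,0,0,0,0,0,-1],[0,0,0,0,0,0,-1],[0,0,0,0,0,0,-1]]]'
python3 - <<'E'
from ring import *
ring();knob()
tube(.052,.09,(.53,.60,-.04,.157),-.0175,.065)
p,d,c=snap('scene'); save('s7',p,(180,270,250,370),6)
E
```

```text
clock: 31.22
tool_pos: [0.458, -0.0826, 0.2303]
ee_rot: [[0.018, 1.0, -0.0], [1.0, -0.018, 0.0], [0.0, -0.0, -1.0]]
wrist_force: [-0.4, -0.1, -0.3]
gripper_width: -0.0002
finger_force: 0.0
tcp y -0.0826
mouth face top [0.1548 0.1555 0.1591] 193
top top-edge y min [0.1547 0.1548 0.155  0.155  0.155  0.155  0.155  0.1552 0.1552 0.1552
 0.1553 0.1554]
  0.110 n12 S162  0.113 n14 S163  0.116 n11 S161  0.119 n12 S162  0.122 n13 S155  0.125 n18 S167  0.128 n11 S159  0.131 n16 S164  0.134 n12 S157  0.137 n13 S157  0.140 n12 S163  0.143 n12 S176  0.146 n14 S138  0.149 n14 S60  0.152 n13 S21  0.155 n11 S19
scene top-edge y min [0.1545 0.1553 0.1555 0.156  0.1562 0.157  0.157  0.1571 0.1574 0.1574
 0.1581 0.1581]
  0.110 n7 S159  0.113 n6 S160  0.116 n7 S163  0.119 n4 S164  0.122 n6 S158  0.125 n5 S165  0.128 n6 S155  0.131 n4 S161  0.134 n8 S160  0.137 n3 S153  0.140 n6 S164  0.143 n4 S164
top knob surf [0.4581 0.1951 0.1155] 70 angle~ 0.095
scene knob surf [0.4661 0.1987 0.1144] 30 angle~ 0.092
top yaw -0.0333 mid [0.5653 0.0822] z 0.0665 sd 0.0017 ends y 0.0169 0.1476 N 523 zslope -0.013 white 54 [0.5692 0.1514 0.0767]
scene yaw -0.0462 mid [0.5661 0.0828] z 0.0659 sd 0.0029 ends y 0.0178 0.1477 N 353 zslope -0.006 white 3 [0.5802 0.0556 0.0579]
```

View pics/s7.png

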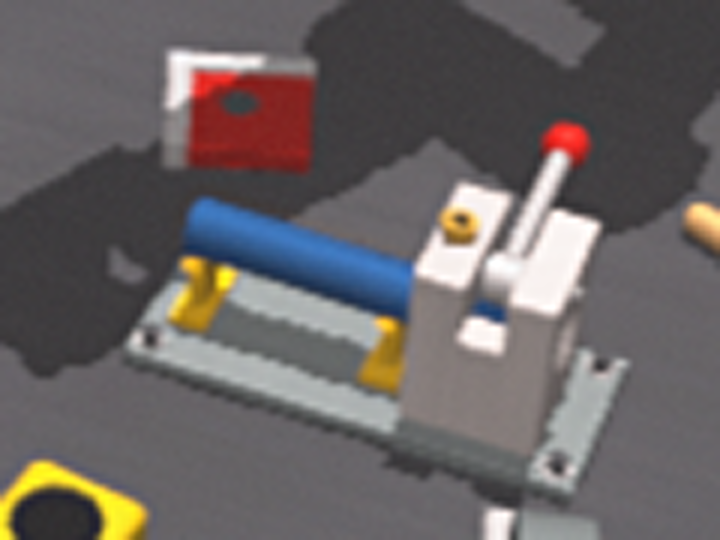

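Scene crop: the lever lies across the jig with the knob at (565,143), the tube is in the vees and the ring is at the mouth. I check by sphere fit that the lever is fully level.

```bash
python3 - <<'E'
from fit import *
for n in('top','scene'):
    for src in(0,1):
        if src==0: z=np.load(n+'0.npz');p,P=z['p'],z['P']
        else: p,d,c=snap(n);P=pts(d,c)
        v=cv2.cvtColor(p,cv2.COLOR_RGB2HSV)
        m=((v[...,0]<6)|(v[...,0]>174))&(v[...,1]>150)&(np.abs(P[...,1]-.196)<.03)&(P[...,0]>.42)&(P[...,0]<.57)&(P[...,2]>.08)
        K=P[m];s=least_squares(lambda c:np.linalg.norm(K-c,axis=1)-.013,K.mean(0)-[0,0,.008],loss='soft_l1',f_scale=.001);k=s.x
        print(n,src,k.round(4),'r',np.hypot(k[0]-.568,k[2]-.1).round(4),'ang',np.arctan2(k[2]-.1,.568-k[0]).round(3))
        if src:  # lever bar crest
            for a in(.48,.49,.50,.51):
                b=(np.abs(P[...,0]-a)<.004)&(np.abs(P[...,1]-.195)<.012)&(P[...,2]>.085)&(P[...,2]<.13);print('  bar top z at',a,np.percentile(P[b][:,2],90).round(4) if b.any() else None)
E
```

```text
top 0 [0.5294 0.1963 0.2018] r 0.1089 ang 1.208
top 1 [0.4602 0.1977 0.1074] r 0.1081 ang 0.068
  bar top z at 0.48 0.113
  bar top z at 0.49 0.1116
  bar top z at 0.5 0.1125
  bar top z at 0.51 0.112
scene 0 [0.5312 0.195  0.2005] r 0.107 ang 1.22
scene 1 [0.4605 0.1969 0.1054] r 0.1076 ang 0.05
  bar top z at 0.48 0.112
  bar top z at 0.49 0.1129
  bar top z at 0.5 0.1119
  bar top z at 0.51 0.1121
```

Vision leaves 0.05–0.07 rad unclear, perhaps spring-back, so I touch the knob again to see at what height contact comes.

```bash
python3 -m creep '[[[0.5,0.05,0,0,0,0,-1],[0.6,0,0,0,0,0,-1],[0.6,0,0,0,0,0,-1],[0.6,0,0,0,0,0,-1],[0.6,0,0,0,0,0,-1],[0.58,0,0,0,0,0,-1],[0,0,0.4,0,0,0,-1],[0,0,0.4,0,0,0,-1],[0,0,0.4,0,0,0,-1],[0,0,0.1,0,0,0,-1],[0,0,0,0,0,0,-1],[0,0,0,0,0,0,-1]]]'
python3 -m creep '[[[0,0,0.02,0,0,0,-1],[0,0,0,0,0,0,-1]]]'
python3 -m creep '[[[0,0,0.02,0,0,0,-1],[0,0,0,0,0,0,-1]]]'
python3 -m creep '[[[0,0,0.02,0,0,0,-1],[0,0,0,0,0,0,-1]]]'
```

```text
clock: 33.17
tool_pos: [0.4677, 0.1954, 0.1277]
ee_rot: [[0.018, 1.0, 0.002], [1.0, -0.018, 0.0], [0.0, 0.002, -1.0]]
wrist_force: [1.0, 0.6, -0.6]
gripper_width: -0.0002
finger_force: 0.0
clock: 33.42
tool_pos: [0.4671, 0.1953, 0.1252]
ee_rot: [[0.018, 1.0, 0.001], [1.0, -0.018, 0.0], [0.0, 0.001, -1.0]]
wrist_force: [0.3, 0.1, 0.6]
gripper_width: 0.0
finger_force: 0.0
clock: 33.67
tool_pos: [0.4669, 0.1953, 0.1232]
ee_rot: [[0.018, 1.0, -0.0], [1.0, -0.018, -0.0], [-0.0, -0.0, -1.0]]
wrist_force: [-0.0, -0.8, 0.1]
gripper_width: 0.0004
finger_force: 0.0
clock: 33.92
tool_pos: [0.4671, 0.1953, 0.1218]
ee_rot: [[0.018, 1.0, 0.0], [1.0, -0.018, 0.0], [0.0, 0.0, -1.0]]
wrist_force: [0.1, 0.2, 0.4]
gripper_width: 0.0001
finger_force: 0.5
```

```bash
for i in 1; do python3 -m creep '[[[0,0,0.02,0,0,0,-1],[0,0,0,0,0,0,-1]]]'; done
python3 -m creep '[[[0,0,0.02,0,0,0,-1],[0,0,0,0,0,0,-1]]]'
python3 -m creep '[[[0,0,0.02,0,0,0,-1],[0,0,0,0,0,0,-1]]]'
python3 -m creep '[[[0,0,0.02,0,0,0,-1],[0,0,0,0,0,0,-1]]]'
```

```text
clock: 34.17
tool_pos: [0.4669, 0.1953, 0.1201]
ee_rot: [[0.018, 1.0, -0.0], [1.0, -0.018, 0.0], [0.0, -0.0, -1.0]]
wrist_force: [-1.8, 0.0, 1.7]
gripper_width: -0.0004
finger_force: 1.1
clock: 34.42
tool_pos: [0.4669, 0.1954, 0.1184]
ee_rot: [[0.018, 1.0, -0.0], [1.0, -0.018, 0.0], [0.0, -0.0, -1.0]]
wrist_force: [-1.5, -0.3, 3.2]
gripper_width: 0.0005
finger_force: 1.4
clock: 34.67
tool_pos: [0.4669, 0.1953, 0.1168]
ee_rot: [[0.018, 1.0, -0.0], [1.0, -0.018, 0.0], [0.0, -0.0, -1.0]]
wrist_force: [-1.4, 0.2, 2.9]
gripper_width: 0.0
finger_force: 1.7
clock: 34.92
tool_pos: [0.4669, 0.1954, 0.1155]
ee_rot: [[0.018, 1.0, -0.0], [1.0, -0.018, 0.0], [0.0, -0.0, -1.0]]
wrist_force: [-2.9, -0.3, 7.5]
gripper_width: 0.0002
finger_force: 3.3
```

The lever had risen about 6 mm at the knob after release. I press it to the stop again, hold it, and back off slowly straight up.

```bash
python3 -m creep '[[[0,0,-0.05,0,0,0,-1],[0,-0.08,0,0,0,0,-1],[0,0,0.05,0,0,0,-1],[0,0,0.02,0,0,0,-1],[0,0,0,0,0,0,-1],[0,0,0,0,0,0,-1]]]'
python3 -m creep '[[[0,0,0.02,0,0,0,-1],[0,0,0,0,0,0,-1],[0,0,0,0,0,0,-1],[0,0,0,0,0,0,-1]]]'
python3 -m creep '[[[0,0,-0.02,0,0,0,-1],[0,0,0,0,0,0,-1],[0,0,0,0,0,0,-1]]]'
python3 -m creep '[[[0,0,-0.02,0,0,0,-1],[0,0,0,0,0,0,-1],[0,0,0,0,0,0,-1]]]'
python3 -m creep '[[[0,0,-0.02,0,0,0,-1],[0,0,0,0,0,0,-1],[0,0,0,0,0,0,-1]]]'
python3 -m creep '[[[0,0,-0.02,0,0,0,-1],[0,0,0,0,0,0,-1],[0,0,0,0,0,0,-1]]]'
```

```text
clock: 35.67
tool_pos: [0.4604, 0.1955, 0.1153]
ee_rot: [[0.018, 1.0, 0.0], [1.0, -0.018, -0.0], [-0.0, 0.0, -1.0]]
wrist_force: [-8.7, -1.8, 22.9]
gripper_width: 0.0001
finger_force: 11.3
clock: 36.17
tool_pos: [0.4605, 0.1956, 0.1149]
ee_rot: [[0.017, 1.0, 0.001], [1.0, -0.017, -0.0], [-0.0, 0.001, -1.0]]
wrist_force: [-13.2, -3.1, 36.0]
gripper_width: 0.0001
finger_force: 17.7
clock: 36.55
tool_pos: [0.4604, 0.1955, 0.1153]
ee_rot: [[0.018, 1.0, 0.0], [1.0, -0.018, -0.0], [0.0, 0.0, -1.0]]
wrist_force: [-8.5, -2.2, 22.6]
gripper_width: 0.0001
finger_force: 11.4
clock: 36.92
tool_pos: [0.4604, 0.1955, 0.1157]
ee_rot: [[0.018, 1.0, -0.0], [1.0, -0.018, -0.0], [-0.0, -0.0, -1.0]]
wrist_force: [-3.5, -0.5, 11.3]
gripper_width: 0.0001
finger_force: 5.2
clock: 37.3
tool_pos: [0.4604, 0.1954, 0.1168]
ee_rot: [[0.018, 1.0, -0.0], [1.0, -0.018, -0.0], [-0.0, -0.0, -1.0]]
wrist_force: [-1.3, -0.6, 3.2]
gripper_width: -0.0001
finger_force: 1.8
clock: 37.67
tool_pos: [0.4606, 0.1954, 0.1185]
ee_rot: [[0.018, 1.0, -0.0], [1.0, -0.018, 0.0], [0.0, -0.0, -1.0]]
wrist_force: [1.4, -0.9, 1.9]
gripper_width: -0.0001
finger_force: 0.9
```

```bash
cat > bar.py <<'E'
from h import *
for n in('top','scene'):
    p,d,c=snap(n);P=pts(d,c);v=cv2.cvtColor(p,cv2.COLOR_RGB2HSV)
    o=[]
    for a in(.485,.495,.505,.515,.525,.535):
        b=(np.abs(P[...,0]-a)<.005)&(np.abs(P[...,1]-.196)<.012)&(P[...,2]>.08)&(P[...,2]<.135);o.append((int(b.sum()),np.percentile(P[b][:,2],[75,90]).round(4).tolist() if b.any() else None))
    m=((v[...,0]<6)|(v[...,0]>174))&(v[...,1]>150)&(np.abs(P[...,1]-.196)<.03)&(P[...,0]>.42)&(P[...,0]<.57)&(P[...,2]>.08)
    rr,cc=np.nonzero(m);print(n,o,'red px rows',rr.min(),rr.max(),'cols',cc.min(),cc.max(),m.sum(),'zmin',P[m][:,2].min().round(4))
E
python3 -m creep '[[[0,0,0.04,0,0,0,-1],[0,0,0.03,0,0,0,-1],[0,0,0,0,0,0,-1],[0,0,0,0,0,0,-1]]]'; python3 bar.py
python3 -m creep '[[[0,0,-0.04,0,0,0,-1],[0,0,-0.05,0,0,0,-1],[0,0,-0.06,0,0,0,-1],[0,0,0,0,0,0,-1]]]'; python3 bar.py
```

```text
clock: 38.17
tool_pos: [0.4605, 0.1955, 0.1151]
ee_rot: [[0.018, 1.0, 0.001], [1.0, -0.018, -0.0], [-0.0, 0.001, -1.0]]
wrist_force: [-11.6, -2.7, 27.9]
gripper_width: 0.0
finger_force: 14.0
top [(2, [0.1013, 0.102]), (4, [0.1033, 0.1043]), (6, [0.1033, 0.1042]), (11, [0.1061, 0.1072]), (21, [0.1068, 0.1081]), (24, [0.1077, 0.1098])] red px rows 225 230 cols 146 148 7 zmin 0.1007
scene [(9, [0.1083, 0.1128]), (7, [0.107, 0.1072]), (7, [0.1075, 0.1086]), (7, [0.1056, 0.1059]), (6, [0.1053, 0.1081]), (11, [0.1086, 0.1094])] red px rows 204 208 cols 340 346 18 zmin 0.1006
clock: 38.78
tool_pos: [0.4607, 0.1955, 0.125]
ee_rot: [[0.018, 1.0, 0.0], [1.0, -0.018, 0.0], [0.0, 0.0, -1.0]]
wrist_force: [0.8, -0.4, 0.5]
gripper_width: -0.0004
finger_force: 0.0
top [(4, [0.1096, 0.1097]), (3, [0.1088, 0.1091]), (11, [0.1094, 0.1097]), (15, [0.1107, 0.1109]), (19, [0.1096, 0.1107]), (25, [0.1089, 0.1118])] red px rows 224 230 cols 144 148 14 zmin 0.1032
scene [(9, [0.1121, 0.1129]), (8, [0.1104, 0.1114]), (7, [0.1113, 0.1129]), (8, [0.1078, 0.1084]), (10, [0.1109, 0.1162]), (9, [0.1072, 0.1113])] red px rows 202 206 cols 341 347 23 zmin 0.1036
```

```bash
python3 -m creep '[[[0,0,-0.4,0,0,0,-1],[0,0,-0.5,0,0,0,-1],[0,0,-0.5,0,0,0,-1],[-0.5,0,0,0,0,0,-1],[-0.6,0,0,0,0,0,-1],[-0.6,0,0,0,0,0,-1],[-0.6,0,0,0,0,0,-1],[-0.6,0,0,0,0,0,-1],[-0.6,0,0,0,0,0,-1],[0,0,0,0,0,0,-1],[0,0,0,0,0,0,-1],[0,0,0,0,0,0,-1]]]' | head -2
cat > fin.py <<'E'
from tube import *
for rep in range(3):
  for n in('top','scene'):
    p,d,c=snap(n);P=pts(d,c);v=cv2.cvtColor(p,cv2.COLOR_RGB2HSV)
    m=((v[...,0]<6)|(v[...,0]>174))&(v[...,1]>150)&(np.abs(P[...,1]-.196)<.03)&(P[...,0]>.42)&(P[...,0]<.57)&(P[...,2]>.08)
    K=P[m];k=least_squares(lambda c:np.linalg.norm(K-c,axis=1)-.013,K.mean(0)-[0,0,.008],loss='soft_l1',f_scale=.001).x
    print(n,k.round(4),'ang',np.arctan2(k[2]-.1,.568-k[0]).round(3))
tube(.052,.09,(.53,.60,-.04,.157),-.0175,.065)
E
python3 fin.py; python3 bar.py
```

```text
clock: 40.38
tool_pos: [0.4556, -0.0835, 0.2369]
top [0.4602 0.1975 0.1074] ang 0.068
scene [0.4629 0.1974 0.1066] ang 0.062
top [0.4603 0.1978 0.1075] ang 0.069
scene [0.4628 0.1973 0.105 ] ang 0.047
top [0.4605 0.1974 0.1074] ang 0.068
scene [0.4606 0.1956 0.1055] ang 0.051
top yaw -0.0385 mid [0.5654 0.0823] z 0.0666 sd 0.0015 ends y 0.0168 0.1477 N 523 zslope -0.013 white 53 [0.5685 0.1512 0.0765]
scene yaw -0.0214 mid [0.5658 0.0817] z 0.0656 sd 0.0032 ends y 0.0151 0.1483 N 354 zslope -0.016 white 3 [0.5763 0.0542 0.0537]
top [(20, [0.1113, 0.1117]), (14, [0.111, 0.1119]), (18, [0.1104, 0.1109]), (19, [0.1103, 0.1123]), (19, [0.1098, 0.1121]), (29, [0.1091, 0.1119])] red px rows 222 230 cols 139 148 70 zmin 0.1055
scene [(11, [0.1111, 0.1111]), (7, [0.1104, 0.1124]), (6, [0.1077, 0.1091]), (9, [0.11, 0.1107]), (10, [0.1087, 0.111]), (8, [0.1097, 0.1103])] red px rows 201 206 cols 340 347 29 zmin 0.1063
```

```bash
python3 -c "
from cell import r
print(r.job_done())"
```

```text
the job is handed in; nothing more can be done
None
```

I handed the job in: the tube is in the vees, its ring is within about 1 mm of the bore's mouth by my measurement, and the lever was pressed to its stop. After release the lever springs back to about 0.05–0.07 rad above level, and a second press gave the same result, so "all the way down" may not be fully met; the verdict was not shown.

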